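Load the parts dryer at the watchmaker's bench

TASK

Load the parts dryer: tip all the brass bushes out of the handled pot and out of the plain steel cup into its tank, stand each vessel back upright on the cork mat it came from, and put every brass bridge lying on the bench into the tank too. Only when everything is in and both vessels are back, push the dryer's start lever fully over, away from the robot. Leave the loupe and oil jar where they are.

Things in the scene. Friction and masses are not known exactly. Their poses are not given: they have to be found in the camera images.
- dryer: Fixed grey parts dryer with an open steel tank 180 mm (its x) by 200 mm (its y), rim 85 mm above the bench, walls 6 mm, tank floor 36 mm above the bench. Origin at bench height under the tank's centre; x points away from the robot. A shoulder 70 mm wide and 60 mm high on its +y side carries the start lever.
- start (a joint): The dryer's start lever, which stands on the shoulder beside the tank: 0 = off, leaning towards the robot (dryer -x); 1.0 rad = fully on, leaning away (dryer +x). It stays where it is left.
- start_tip (a point): The tip of the black start lever (lever about 60 mm long).
- mat_pot: Fixed round cork mat, 140 mm across, 3 mm thick, that the pot starts on; origin at bench height under its centre.
- mat_cup: Fixed round cork mat, 140 mm across, 3 mm thick, that the cup starts on; origin at bench height under its centre.
- pot: Small open steel pot, 84 mm across at the foot, 90 mm at the rim, 60 mm high, walls 3 mm, 160 g, with a straight wooden bar handle 16 mm wide and 14 mm high that sticks out along the pot's -x from the wall to 123 mm from the axis; the bar's centre line is 50 mm above the pot's foot. Origin at the centre of its underside, z up out of the mouth.
- cup: Plain straight steel cup without a handle, 62 mm across, 80 mm high, walls 3 mm, 120 g. Origin at the centre of its underside, z up out of the mouth.
- bush0: A brass bush, a short solid cylinder 20 mm across and 18 mm high, origin at the centre of one end, z along its axis. Starts in the pot; may be absent.
- bush1: A brass bush, a short solid cylinder 20 mm across and 18 mm high, origin at the centre of one end, z along its axis. Starts in the pot; may be absent.
- bush2: A brass bush, a short solid cylinder 20 mm across and 18 mm high, origin at the centre of one end, z along its axis. Starts in the pot; may be absent.
- bush3: A brass bush, a short solid cylinder 20 mm across and 18 mm high, origin at the centre of one end, z along its axis. Starts in the pot; may be absent.
- bush4: A brass bush, a short solid cylinder 20 mm across and 18 mm high, origin at the centre of one end, z along its axis. Starts in the cup.
- bush5: A brass bush, a short solid cylinder 20 mm across and 18 mm high, origin at the centre of one end, z along its axis. Starts in the cup.
- bush6: A brass bush, a short solid cylinder 20 mm across and 18 mm high, origin at the centre of one end, z along its axis. Starts in the cup.
- bush7: A brass bush, a short solid cylinder 20 mm across and 18 mm high, origin at the centre of one end, z along its axis. Starts in the cup; may be absent.
- bush8: A brass bush, a short solid cylinder 20 mm across and 18 mm high, origin at the centre of one end, z along its axis. Starts in the cup; may be absent.
- bridge0: A brass clock bridge, a flat bar 80 (x) by 24 (y) by 10 mm (z), lying on the bench in front of the dryer; origin at the centre of its underside. May be absent.
- bridge1: A brass clock bridge, a flat bar 80 (x) by 24 (y) by 10 mm (z), lying on the bench in front of the dryer; origin at the centre of its underside. May be absent.
- bridge2: A brass clock bridge, a flat bar 80 (x) by 24 (y) by 10 mm (z), lying on the bench in front of the dryer; origin at the centre of its underside. May be absent.
- loupe: Black eye loupe, a stub 40 mm across and 30 mm high standing on the bench left of the dryer; origin at the centre of its underside. Not part of the job.
- oil: Amber jar with a white cap, 40 mm across, 80 mm high, standing to the right of the dryer; origin at the centre of its underside. Not part of the job.

How it is judged:
By the outcome, as a careful person would: the job done as asked, in the order asked, and still so for the second after the job is handed in, with the robot touching nothing.
Of bush0, bush1, bush2, bush3 only 2 to 4 are there at a start; the rules pass over those that are not, and their reading is None.
Of bush7, bush8 only 1 to 2 are there at a start; the rules pass over those that are not, and their reading is None.
Of bridge0, bridge1, bridge2 only 2 to 3 are there at a start; the rules pass over those that are not, and their reading is None.
At some moment in a run one of bridge0, bridge1, bridge2 may be knocked a few centimetres aside while the robot is not near it.
It also fails if it takes over 208 s, if anything falls off the work surface, if the arm or the gripper's body presses on something with over 40 N, if the wrist force passes 120 N, or if a joint passes its speed limit or range.

ROBOT

A 7-joint arm with a two-finger parallel gripper is mounted at the origin on the work surface. World frame = base frame: x ahead of the robot, y to its left, z up, the work surface at z = 0. Lengths are in m, angles in rad, forces in N, time in s.
With the tool pointing down it reaches from about 0.4 to 0.85 m from the base axis. Payload 4.5 kg.
Tool frame: the origin (TCP) lies between the finger pads; the fingertips stand r.tip_reach ahead of it and the grasp point (between the pads) lies 3 mm ahead of it (r.tip_reach is the distance from the TCP to the fingertips, in m); z points along the fingers, y is the line along which they close (so a half turn about z gives the same grasp; the last joint's range is limited). The gripper opens to 88 mm and grips with 3 to 60 N. Pads are 18 mm wide; open, the fingers measure 123 mm over their backs; the gripper's body (75 mm by 187 mm) begins 45 mm behind the grasp point.
Start: joints at [-1.243, 0.689, -0.195, 1.565, 0.157, 0.902, -0.215], TCP at [0.181, 0.598, 0.261] pointing down, gripper open.
Joint ranges: [-3.01, 3.01], [-0.46, 2.08], [-1.47, 1.51], [0.13, 2.56], [-1, 4.14], [0.04, 2.09], [-2.66, 2.66]. Speed limits (rad/s): [2.57, 2.57, 3.14, 3.14, 3.14, 3.14, 3.14].

INTERFACE

Orientations are given as a unit quaternion [x, y, z, w].
In Python, from plant import r gives the robot as it stands.
- The arm moves only by the tool step_arm, never from a script. Its argument "motion" is a list of rows, each an object with "dp": the shift along the tool's x, y, z in mm, a list of three; "twist": the turn, a rotation vector about the tool's x, y, z in rad, a list of three; "hand": the opening, from -1 (shut) to 1 (fully open). In form: [{"dp": [dx, dy, dz], "twist": [rx, ry, rz], "hand": hand}, ...]. A call has 1 to 5 rows; each row is the pose to reach, as a shift and turn from the pose commanded when the call began, along the tool's axes at that moment; what a row does not reach only later rows make up. A row lasts 1/8 s, in which the tool goes at most 62.5 mm and 10.7 degrees, less where a joint would pass 70% of its speed; a pose out of reach is approached as far as the arm can. A call with a gripper value outside its range is refused whole. The fingers move at their own pace and stop on an object; "force" is the grip in N (left out, the last holds). Time passes only in rows, so rows that repeat a pose let the fingers close. It gives the time, the measured TCP pose, the force, the opening and the grip force at its end, in the units of the state.
- r.get_state(): the state, without advancing time (a new reading comes with each control period).
- r.snapshot(name): name is "scene" or "top" or "wrist"; returns a dict with "pixels" (420x560x3 uint8, red, green, blue), "depth" (420x560 float32, m along the optical axis (not along the pixel's ray), 0 where there is no reading), "fx", "fy", "cx", "cy" (pixels), "D" ([k1, k2, p1, p2, k3] as OpenCV has them; the pictures are not rectified), "xyz" and "orientation" of the camera in the world; the wrist camera has in their place "mount" (4x4, takes a point from camera to tool coordinates, whose origin is the TCP and whose axes are the flange's). Camera axes: x right, y down, z forward; pixel columns grow to the right and rows downward; lengths in m; the calibration is good to about 2 mm. A picture is of the moment at which its call begins: read the wrist's pose just before it.
- r.finish_job(): hands the job in; it is judged then, once.
Trained networks look in the newest picture that a camera, given by its name, has taken for a name from the list of things; names that differ only in an ending like _2 or _b are one class to them, and where a whole thing is asked for, a point or a joint stands for the part that bears it (a point fixed in the world has none). Each returns a list of dicts, best first, with "score" (0 to 1); they miss things now and then, are a little off and sometimes report something else, mostly with a low value. They report only what shows in the picture. A call takes as long as a camera call.
- r.search_frame(camera, thing): "at" ([x, y, z] in m, in the coordinates of the camera as it stood for that picture, good to about 4 mm: the middle of the surface that is visible of it).
The state is a dict: "clock": time; "q": joint angles; "qd": joint speeds; "joint_torque": joint torques, N m; "tool_pos": TCP position; "eef_rot": TCP orientation; "contact_force": force on the tool from outside, world axes, zero at the start; "moment": the same for the moment, N m; "opening": opening from 0.0 (shut) to 1.0 (fully open); "finger_force": force on a finger pad.
Only numpy, scipy, OpenCV 4.12 (cv2) and the standard library are available. Lean on these libraries where they do the work, as an engineer would, in place of code of your own. Each camera call takes 0.05 s, during which the arm holds its last target. There are 200 camera calls.

## Working session

There is one attempt and no reset: what is moved stays moved. The work goes in short steps, Python scripts to look and compute and a tool call to move; the robot and the scene stay as the last step left them, time stands still between calls to the robot, and variables do not carry over. Pictures are saved under pics/ and viewed, at most 14 in all, crops included, and the job is handed in when it is done.

Besides the shell and the picture viewer there is one more tool, called after "Request:" as name(argument=value, ...), one argument or row to a line, values as JSON. step_arm: Moves the arm, as the interface text tells. Its arguments: {"type":"object","properties":{"motion":{"type":"array"},"force":{"type":"number"}},"required":["motion"]}

```bash
ls; mkdir -p pics; cat > h.py <<'E'
import numpy as np, cv2
from scipy.spatial.transform import Rotation as R
from plant import r
def cam(name):
    st=r.get_state(); s=r.snapshot(name)
    if 'mount' in s:
        T=np.eye(4);T[:3,:3]=R.from_quat(st['eef_rot']).as_matrix();T[:3,3]=st['tool_pos'];T=T@np.array(s['mount'])
    else:
        T=np.eye(4);T[:3,:3]=R.from_quat(s['orientation']).as_matrix();T[:3,3]=s['xyz']
    s['T']=T; return s
def cloud(s):
    K=np.array([[s['fx'],0,s['cx']],[0,s['fy'],s['cy']],[0,0,1.]])
    h,w=s['depth'].shape
    u,v=np.meshgrid(np.arange(w),np.arange(h))
    p=cv2.undistortPoints(np.stack([u,v],-1).reshape(-1,1,2).astype(np.float64),K,np.array(s['D'],float)).reshape(h,w,2)
    d=s['depth'].astype(float)
    P=np.dstack([p[...,0]*d,p[...,1]*d,d])
    W=P@s['T'][:3,:3].T+s['T'][:3,3]; W[d==0]=np.nan
    return W
def find(camn,s,th):
    return [(round(d['score'],2),np.round(s['T'][:3,:3]@np.array(d['at'])+s['T'][:3,3],3).tolist()) for d in r.search_frame(camn,th)]
def save(s,n): cv2.imwrite('pics/'+n,s['pixels'][...,::-1])
E
python3 - <<'E'
from h import *
print(r.get_state(), r.tip_reach)
for c in ['scene','top']:
    s=cam(c); save(s,c+'0.png'); np.save(c+'.npy',cloud(s)); np.save(c+'px.npy',s['pixels'])
    print(c,s['T'].round(3).tolist(),s['fx'])
    for t in ['dryer','start','start_tip','mat_pot','mat_cup','pot','cup','bush0','bridge0','loupe','oil']:
        print(t,find(c,s,t))
E
```

```text
pics
{'clock': 0.0, 'q': array([-1.24319964,  0.6900029 , -0.1945396 ,  1.5663186 ,  0.15733027,
        0.9024788 , -0.21507754]), 'qd': array([-0.00021466,  0.00113312,  0.00043717,  0.00011655,  0.00019019,
        0.00107771,  0.00028576]), 'joint_torque': array([ 3.98456796e-04, -5.27567983e+01, -1.26674116e+00, -1.53424841e+01,
       -5.26432658e-02,  6.65114494e-03,  1.53567394e-04]), 'tool_pos': array([0.18086267, 0.59765756, 0.25990561]), 'eef_rot': array([ 1.46300150e-01,  9.89239832e-01, -9.03111229e-04, -6.64008509e-05]), 'contact_force': array([-0.11592534,  0.62173869,  0.05761817]), 'moment': array([0.00312171, 0.01097187, 0.02200655]), 'finger_force': 0.0, 'opening': 0.998665444654631} 0.022
scene [[-0.707, 0.608, -0.362, 1.014], [0.707, 0.599, -0.376, 0.468], [-0.012, -0.522, -0.853, 1.213], [0.0, 0.0, 0.0, 1.0]] 528.0742599308048
dryer [(0.84, [0.663, -0.003, 0.041])]
start [(0.45, [0.643, 0.099, 0.143])]
start_tip [(0.24, [0.489, 0.304, 0.053])]
mat_pot [(0.78, [0.503, -0.289, 0.008])]
mat_cup [(0.58, [0.506, 0.34, 0.002]), (0.16, [0.471, -0.321, 0.04])]
pot [(0.7
[... 597 characters left out ...]
 -0.295, 0.005])]
start_tip [(0.62, [0.641, 0.099, 0.14]), (0.53, [0.486, 0.311, 0.051]), (0.25, [0.643, 0.206, 0.03])]
mat_pot [(0.91, [0.468, -0.294, 0.001])]
mat_cup [(0.62, [0.501, 0.325, 0.003]), (0.51, [0.457, -0.104, 0.008]), (0.42, [0.486, 0.31, 0.049])]
pot [(0.86, [0.473, -0.325, 0.039])]
cup [(0.61, [0.663, 0.002, 0.032]), (0.6, [0.487, 0.311, 0.047])]
bush0 [(0.63, [0.478, -0.286, 0.026]), (0.56, [0.5, -0.303, 0.026]), (0.5, [0.475, 0.294, 0.046])]
bridge0 [(0.87, [0.448, 0.013, 0.008]), (0.86, [0.456, -0.106, 0.01]), (0.67, [0.475, 0.31, 0.044]), (0.59, [0.445, 0.123, 0.005])]
loupe [(0.5, [0.649, 0.203, 0.03])]
oil [(0.82, [0.666, -0.211, 0.077]), (0.66, [0.643, 0.205, 0.031])]
```

View pics/top0.png

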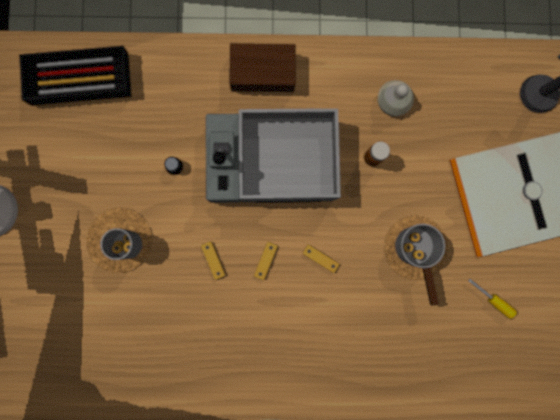

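View pics/scene0.png

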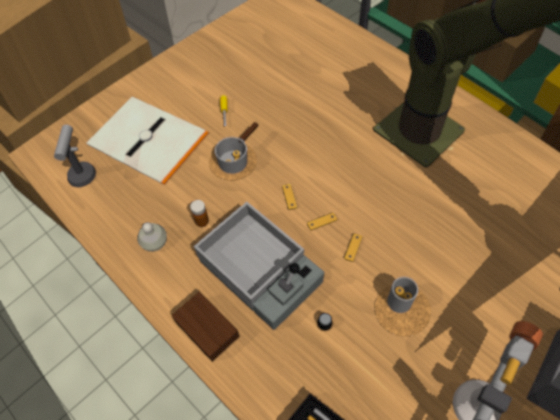

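```bash
python3 - <<'E'
import numpy as np,cv2
from scipy.optimize import least_squares
def circ(P):
    f=lambda p:np.hypot(P[:,0]-p[0],P[:,1]-p[1])-p[2]
    return least_squares(f,[*P.mean(0)[:2],.04],loss='soft_l1',f_scale=.002).x.round(4)
W={c:np.load(c+'.npy').reshape(-1,3) for c in['top','scene']}
for c in W:
    w=W[c]; px=np.load(c+'px.npy').reshape(-1,3).astype(int)
    near=lambda x,y,rr:np.hypot(w[:,0]-x,w[:,1]-y)<rr
    m=near(.487,.311,.06)&(w[:,2]>.075)&(w[:,2]<.1); print(c,'cup rim',m.sum(),circ(w[m]),w[m][:,2].mean().round(4))
    m=near(.487,-.3,.075)&(w[:,2]>.06)&(w[:,2]<.072); print('pot rim',m.sum(),circ(w[m]),np.percentile(w[m][:,2],[10,50,90]).round(4))
    pc=circ(w[m])[:2]
    hsv=cv2.cvtColor(px.astype(np.uint8)[None],cv2.COLOR_RGB2HSV)[0]
    d=np.hypot(w[:,0]-pc[0],w[:,1]-pc[1])
    m=(d>.055)&(d<.14)&(w[:,2]>.045)&(w[:,2]<.075); q=w[m]; print('handle',m.sum(),q.mean(0).round(4),'far',d[m].max().round(3),'dir',np.degrees(np.arctan2(*(q.mean(0)[:2]-pc)[::-1])).round(1),'ztop',np.percentile(q[:,2],80).round(4))
    for b in[(.447,.121),(.448,.010),(.455,-.104)]:
        m=near(*b,.06)&(w[:,2]>.005)&(w[:,2]<.02)&(hsv[:,1]>150)&(hsv[:,0]>20)
        m=near(*b,.06)&(w[:,2]>.006)&(w[:,2]<.02)
        (cx,cy),(a,bb),an=cv2.minAreaRect((w[m][:,:2]*1000).astype(np.float32))
        if a<bb: an+=90
        print('bridge',m.sum(),round(cx,1),round(cy,1),round(a),round(bb),'long axis deg',round(an%180,1))
    # dryer tank floor, rim
    m=near(.66,0,.2)&(w[:,2]>.078)&(w[:,2]<.092); q=w[m][:,:2]*1000; m2=np.abs(q[:,1])<115
    print('rim',m.sum(),cv2.minAreaRect(q[m2].astype(np.float32)), q.min(0),q.max(0))
    m=near(.66,0,.12)&(w[:,2]>.03)&(w[:,2]<.042); print('floor',cv2.minAreaRect((w[m][:,:2]*1000).astype(np.float32)),w[m][:,2].mean())
    m=near(.66,.13,.06)&(w[:,2]>.055)&(w[:,2]<.065)&(w[:,1]>.1);print('shoulder',w[m].min(0),w[m].max(0))
    m=near(.64,.1,.07)&(w[:,2]>.095);q=w[m]
    for z in np.arange(.07,.16,.01):
        m=near(.65,.12,.06)&(np.abs(w[:,2]-z)<.005)&(w[:,1]>.1)
        if z>.09:m=near(.65,.11,.06)&(np.abs(w[:,2]-z)<.005)
        if m.sum():print('  lev',z.round(2),m.sum(),w[m].min(0).round(3),w[m].max(0).round(3))
    for n,b in[('mat_cup',(.5,.325)),('mat_pot',(.48,-.294))]:
        m=near(*b,.1)&(w[:,2]<.02)
        img=None
E
python3 - <<'E'
import cv2
a=cv2.imread('pics/top0.png');
b=cv2.hconcat([cv2.resize(a[190:300,70:180],None,fx=3.5,fy=3.5,interpolation=3),cv2.resize(a[190:300,370:480],None,fx=3.5,fy=3.5,interpolation=3)])
cv2.imwrite('pics/crop1.png',b)
E
```

```text
top cup rim 208 [0.4808 0.3021 0.0293] 0.081
pot rim 247 [ 0.4795 -0.3087  0.0437] [0.0604 0.0622 0.0642]
handle 302 [ 0.3928 -0.3247  0.0586] far 0.122 dir -169.6 ztop 0.0608
bridge 415 446.4 126.5 80 33 long axis deg 25.1
bridge 415 447.8 11.2 24 80 long axis deg 158.5
bridge 412 452.6 -106.4 79 24 long axis deg 58.3
rim 1873 ((663.6716918945312, -0.7796630859375), (181.1151123046875, 230.72438049316406), 1.0734953880310059) [ 572.06383832 -136.0026039 ] [756.79652931 124.93058348]
floor ((661.509033203125, -26.355239868164062), (176.0888214111328, 186.95059204101562), 0.80824875831604) 0.03556651162225534
shoulder [0.60053186 0.10000693 0.05518102] [0.71947423 0.13642428 0.06477091]
  lev 0.07 15 [0.594 0.101 0.065] [0.637 0.121 0.07 ]
  lev 0.08 165 [0.636 0.1   0.077] [0.705 0.125 0.085]
  lev 0.09 142 [0.637 0.1   0.085] [0.704 0.124 0.095]
  lev 0.1 36 [0.662 0.085 0.095] [0.677 0.115 0.104]
  lev 0.11 3 [0.66  0.098 0.108] [0.663 0.102 0.111]
  lev 0.13 5 [0.63  0.088 0.129] [0.644 0.097 0.135]
  lev 0.14 99 [0.63  0.087 0.135] [0.655 0.112 0.145]
  lev 0.15 48 [0.634 0.092 0
[... 518 characters left out ...]
1788 ]
floor ((664.3117065429688, -20.39661407470703), (178.24606323242188, 197.24497985839844), 0.9568488597869873) 0.0365345115104008
shoulder [0.60053214 0.10007378 0.05502898] [0.71989118 0.13616027 0.06487316]
  lev 0.07 48 [0.599 0.101 0.065] [0.705 0.131 0.075]
  lev 0.08 146 [0.633 0.1   0.075] [0.705 0.125 0.085]
  lev 0.09 179 [0.636 0.1   0.085] [0.704 0.125 0.095]
  lev 0.1 53 [0.657 0.085 0.095] [0.677 0.114 0.105]
  lev 0.11 15 [0.652 0.094 0.105] [0.664 0.104 0.114]
  lev 0.12 17 [0.648 0.094 0.116] [0.657 0.104 0.122]
  lev 0.13 7 [0.637 0.093 0.127] [0.652 0.111 0.135]
  lev 0.14 60 [0.628 0.087 0.135] [0.653 0.111 0.145]
  lev 0.15 37 [0.631 0.091 0.145] [0.652 0.109 0.151]
```

View pics/crop1.png

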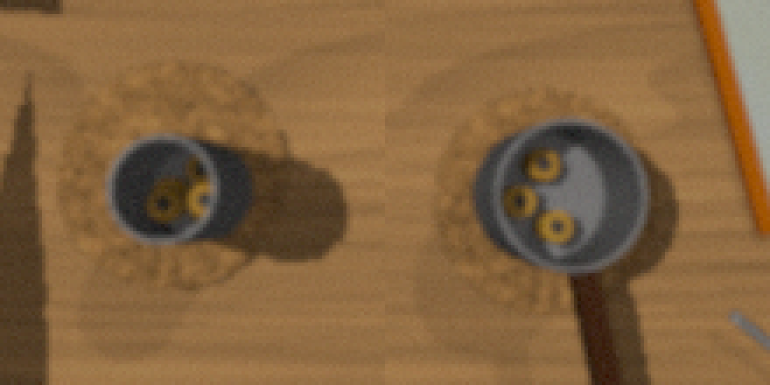

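```bash
cat >> h.py <<'E'
def ori(yaw,pitch,roll=0):
    """tool z at heading yaw, pitch deg below horizontal, y horizontal (left of heading), roll deg about tool z"""
    y,p=np.radians([yaw,pitch]); u=np.array([np.cos(y),np.sin(y),0])
    z=u*np.cos(p)-np.array([0,0,np.sin(p)]); yy=np.array([-np.sin(y),np.cos(y),0])
    M=np.column_stack([np.cross(yy,z),yy,z]); return R.from_matrix(M)*R.from_euler('z',roll,degrees=True)
def plan(wps,log=True):
    """wps: list of (pos, Rotation, ncalls); prints dp/twist per call"""
    st=r.get_state(); p,q=np.array(st['tool_pos']),R.from_quat(st['eef_rot'])
    for P,Q,n in wps:
        P=np.array(P); rv=(q.inv()*Q).as_rotvec(); dpw=(P-p)/n
        for i in range(n):
            qi=q*R.from_rotvec(rv*i/n)
            print('dp',(qi.inv().apply(dpw)*1000).round(0).astype(int).tolist(),'tw',(rv/n).round(3).tolist())
        p,q=P,Q
def rec():
    st=r.get_state(); 
    with open('fk.txt','a') as f: f.write(repr([st['q'].tolist(),st['tool_pos'].tolist(),st['eef_rot'].tolist()])+'\n')
    print('t',round(st['clock'],2),'q',st['q'].round(2).tolist(),'p',st['tool_pos'].round(4).tolist(),'z',R.from_quat(st['eef_rot']).as_matrix()[:,2].round(3).tolist(),'F',st['contact_force'].round(1).tolist(),'op',round(st['opening'],3),'ff',st['finger_force'])
E
python3 - <<'E'
from h import *
rec()
plan([((.378,.238,.15),ori(32,30),2)])
W=np.load('top.npy')
for u,v in[(119,239),(151,239),(87,239),(418,247),(386,247)]: print(u,v,W[int(v),u].round(3))
# mat centres through a ray at z=.003 by projecting circles
s=cam('top');K=np.array([[s['fx'],0,s['cx']],[0,s['fy'],s['cy']],[0,0,1.]])
def ray(u,v,z=.003):
    p=cv2.undistortPoints(np.array([[[u,v]]],float),K,np.array(s['D'],float))[0,0]
    d=s['T'][:3,:3]@[p[0],p[1],1]; o=s['T'][:3,3]; return (o+d*(z-o[2])/d[2]).round(4)
print('matcup',ray(119,239.5),'matpot',ray(418.3,247))
img=s['pixels'].copy()
for c in[(.488,.326),(.487,-.299)]: pass
def proj(P): 
    Ti=np.linalg.inv(s['T']); return cv2.projectPoints(np.array(P,float),cv2.Rodrigues(Ti[:3,:3])[0],Ti[:3,3],K,np.array(s['D'],float))[0][:,0]
a=np.linspace(0,2*np.pi,60)
for c in[ray(119,239.5),ray(418.3,247)]:
    pts=proj(np.column_stack([c[0]+.07*np.cos(a),c[1]+.07*np.sin(a),0*a+.003]))
    cv2.polylines(img,[np.int32(pts*16)],True,(0,255,0),1,shift=4)
b=cv2.hconcat([cv2.resize(img[190:300,70:180],None,fx=3.5,fy=3.5,interpolation=3),cv2.resize(img[190:300,370:480],None,fx=3.5,fy=3.5,interpolation=3)])
cv2.imwrite('pics/crop2.png',b[...,::-1])
E
```

```text
t 1.2 q [-1.24, 0.69, -0.19, 1.57, 0.16, 0.9, -0.22] p [0.181, 0.5982, 0.2607] z [0.0, 0.0, -1.0] F [-0.0, 0.7, -0.7] op 1.001 ff 0.0
dp [-146, -144, 55] tw [-0.223, -0.49, -0.386]
dp [-48, -197, 65] tw [-0.223, -0.49, -0.386]
119 239 [0.491 0.32  0.008]
151 239 [0.492 0.254 0.002]
87 239 [0.491 0.39  0.002]
418 247 [ 0.477 -0.317  0.008]
386 247 [ 0.477 -0.25  -0.001]
matcup [0.4902 0.3217 0.003 ] matpot [ 0.4771 -0.3194  0.003 ]
```

View pics/crop2.png

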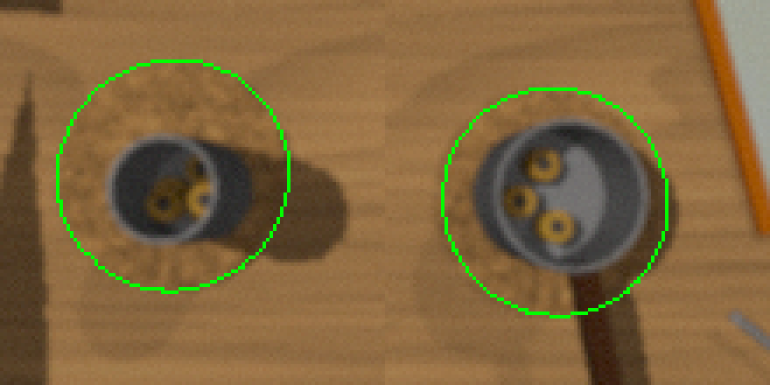

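Request:
step_arm(
  motion=[
    {"dp":[-29,-29,11],"twist":[-0.045,-0.098,-0.077],"hand":1},
    {"dp":[-58,-58,22],"twist":[-0.09,-0.196,-0.154],"hand":1},
    {"dp":[-88,-86,33],"twist":[-0.134,-0.294,-0.232],"hand":1},
    {"dp":[-117,-115,44],"twist":[-0.178,-0.392,-0.309],"hand":1},
    {"dp":[-146,-144,55],"twist":[-0.223,-0.49,-0.386],"hand":1},
  ],
  force=40,
)

```text
clock: 1.88
tool_pos: [0.2669, 0.4289, 0.2109]
eef_rot: [-0.014, 0.975, 0.033, 0.22]
contact_force: [-0.5, 0.3, -0.8]
opening: 0.998
finger_force: 0.0
```

```bash
python3 -c "
from h import *
rec()
plan([((.378,.238,.15),ori(32,30),1)])"
```

```text
t 1.88 q [-1.55, 0.63, 0.31, 2.23, 1.1, 0.26, -0.78] p [0.2669, 0.4289, 0.2109] z [0.427, 0.071, -0.901] F [-0.5, 0.3, -0.8] op 0.998 ff 0.0
dp [-72, -199, 89] tw [-0.313, -0.574, -0.425]
```

Request:
step_arm(
  motion=[
    {"dp":[-14,-40,18],"twist":[-0.063,-0.115,-0.085],"hand":1},
    {"dp":[-29,-80,36],"twist":[-0.126,-0.23,-0.17],"hand":1},
    {"dp":[-43,-120,53],"twist":[-0.188,-0.344,-0.255],"hand":1},
    {"dp":[-58,-160,71],"twist":[-0.25,-0.46,-0.34],"hand":1},
    {"dp":[-72,-199,89],"twist":[-0.313,-0.574,-0.425],"hand":1},
  ],
)

```text
clock: 2.5
tool_pos: [0.3126, 0.3147, 0.1306]
eef_rot: [-0.139, 0.937, -0.085, 0.309]
contact_force: [-0.7, -0.7, -1.5]
opening: 0.997
finger_force: 0.0
```

```bash
python3 - <<'E'
from h import *
rec()
plan([((.378,.238,.15),ori(32,30),1)])
import itertools
from scipy.optimize import least_squares
D=[eval(l) for l in open('fk.txt')]
def fk(q,p,s):
    e=lambda a,t:R.from_euler(a,t)
    d1,d3,d5,d7,o,a,w,b=p
    r1=e('z',s[0]*q[0]+o)*e('y',q[1]); r2=r1*e('z',s[1]*q[2]); r3=r2*e('y',q[3]); r4=r3*e('z',s[2]*q[4]); r5=r4*e('y',q[5]); r6=r5*e('z',s[3]*q[6]+b)
    return np.array([0,0,d1])+r2.apply([a,0,d3])+r3.apply([-a,0,0])+r4.apply([0,0,d5])+r5.apply([w,0,d7]), r6
best=[]
for s in itertools.product([1,-1],repeat=4):
  for o0 in (0,np.pi,1.57,-1.57):
    def f(p):
        out=[]
        for q,t,qq in D:
            x,M=fk(q,p,s); out+=list((x-t)*5)+list((M*R.from_quat(qq).inv()).as_rotvec())
        return out
    z=least_squares(f,[.3,.35,.35,.25,o0,0,0,0]); best.append((z.cost,s,z.x.round(3).tolist()))
best.sort(key=lambda b:b[0])
for b in best[:3]:print(b)
E
```

```text
t 2.5 q [-0.96, 0.92, -0.62, 2.46, 1.69, 1.15, -1.27] p [0.3126, 0.3147, 0.1306] z [0.603, -0.073, -0.794] F [-0.7, -0.7, -1.5] op 0.997 ff 0.0
dp [-37, -91, 30] tw [-0.421, -0.473, -0.05]
(np.float64(0.003032926103837691), (-1, -1, -1, -1), [0.375, 0.548, 0.326, 0.337, -0.074, 0.012, -0.008, 1.504])
(np.float64(0.0030329261038377093), (-1, -1, -1, -1), [0.375, 0.548, 0.326, 0.337, -0.074, 0.012, -0.008, 1.504])
(np.float64(0.0030329261038377236), (-1, -1, -1, -1), [0.375, 0.548, 0.326, 0.337, -0.074, 0.012, -0.008, 1.504])
```

```bash
python3 - <<'E'
from h import *
from scipy.optimize import least_squares
D=[eval(l) for l in open('fk.txt')]
e=lambda a,t:R.from_euler(a,t)
def chain(q,o):
    q=-np.array(q)*[1,-1,1,-1,1,-1,1]+o
    M=[R.identity()]
    for a,t in zip('zyzyzyz',q): M.append(M[-1]*e(a,t))
    return M
f=lambda o:np.concatenate([(chain(q,o)[-1]*R.from_quat(qq).inv()).as_rotvec() for q,t,qq in D]+[.01*(o-[0,0,0,0,0,0,1.5])])
z=least_squares(f,[0,0,0,0,0,0,1.57]); print(z.x.round(3),np.abs(z.fun).max())
f0=f(np.array([0,0,0,0,0,0,np.pi/2]));print(f0[:12].round(3))
E
```

```text
[-0.    -0.     0.     0.    -0.     0.     1.571] 0.000707377933746216
[ 0.  0. -0.  0.  0.  0.  0.  0. -0.  0.  0.  0.]
```

```bash
python3 - <<'E'
from h import *
D=[eval(l) for l in open('fk.txt')]
def chain(q):
    q=-np.array(q)*[1,-1,1,-1,1,-1,1]+[0,0,0,0,0,0,np.pi/2]
    M=[R.identity()]
    for a,t in zip('zyzyzyz',q): M.append(M[-1]*R.from_euler(a,t))
    return M
def solve(use):
    A=[];b=[]
    for q,t,_ in D:
        M=chain(q); A.append(np.column_stack([M[i].as_matrix()[:,k] for i,k in use])); b.append(t)
    A=np.vstack(A);b=np.concatenate(b); x=np.linalg.lstsq(A,b,rcond=None)[0]; return x,np.abs(A@x-b).max()
base=[(0,2),(3,2),(5,2),(7,2)]
print(solve(base))
import itertools
ex=[(i,k) for i in (1,2,3,4,5,6) for k in (0,1)]
res=sorted([(solve(base+list(c))[1],c) for c in itertools.combinations(ex,1)]+[(solve(base+list(c))[1],c) for c in itertools.combinations(ex,2)])[:8]
for e,c in res: print(e,c,solve(base+list(c))[0].round(4))
E
```

```text
(array([0.42209699, 0.55447945, 0.34794696, 0.38174388]), np.float64(0.04606197981409241))
0.00018329059119737146 ((1, 1), (4, 1)) [ 0.346   0.5638  0.3447  0.3035 -0.0191 -0.0269]
0.00018329059119748248 ((2, 1), (4, 1)) [ 0.346   0.5638  0.3447  0.3035 -0.0191 -0.0269]
0.0001832905911975935 ((1, 1), (3, 1)) [ 0.346   0.5638  0.3447  0.3035 -0.0191 -0.0269]
0.000183290591197649 ((2, 1), (3, 1)) [ 0.346   0.5638  0.3447  0.3035 -0.0191 -0.0269]
0.0016345431310039182 ((4, 1), (5, 0)) [ 0.3706  0.5526  0.3406  0.3287 -0.0465 -0.0137]
0.0016345431310042513 ((3, 1), (5, 0)) [ 0.3706  0.5526  0.3406  0.3287 -0.0465 -0.0137]
0.0022331756417142135 ((1, 1), (5, 0)) [ 0.3138  0.5791  0.3508  0.2697 -0.0444  0.0193]
0.00223317564171438 ((2, 1), (5, 0)) [ 0.3138  0.5791  0.3508  0.2697 -0.0444  0.0193]
```

```bash
cat > ik.py <<'E'
from h import *
from scipy.optimize import least_squares
LO=np.array([-3.01,-.46,-1.47,.13,-1,.04,-2.66]);HI=np.array([3.01,2.08,1.51,2.56,4.14,2.09,2.66])
def chain(q):
    a=-np.array(q)*[1,-1,1,-1,1,-1,1]+[0,0,0,0,0,0,np.pi/2]
    M=[R.identity()]
    for x,t in zip('zyzyzyz',a): M.append(M[-1]*R.from_euler(x,t))
    return M
def fk(q):
    M=chain(q); el=np.array([0,0,.346])+M[2].apply([0,-.0191,0])+M[3].apply([0,-.0269,.5638])
    wr=el+M[5].apply([0,0,.3447]); return wr+M[7].apply([0,0,.3035]),M[7],el,wr
def ik(P,Q,q0,w=1e-3):
    q0=np.clip(q0,LO+.01,HI-.01)
    f=lambda q:np.concatenate([(fk(q)[0]-P)*10,3*(fk(q)[1]*Q.inv()).as_rotvec(),w*(q-q0),.1*np.clip(LO+.1-q,0,None),.1*np.clip(q-HI+.1,0,None)])
    z=least_squares(f,q0,bounds=(LO,HI),max_nfev=60); p,q,_,_=fk(z.x)
    return z.x,np.linalg.norm(p-P)*1000,np.degrees((q*Q.inv()).magnitude())
def path(q,wps,n=6,verbose=True):
    """follow straight/slerp from fk(q) through wps [(P,Q)]; print worst margin per leg"""
    p,o,_,_=fk(q)
    for P,Q in wps:
        P=np.array(P,float); rv=(o.inv()*Q).as_rotvec(); mm=9;em=0;dq=0
        for i in range(1,n+1):
            q1,e,a=ik(p+(P-p)*i/n,o*R.from_rotvec(rv*i/n),q); dq=max(dq,np.abs(q1-q).max()); q=q1; mm=min(mm,np.minimum(q-LO,HI-q).min()); em=max(em,e,a)
        _,_,el,wr=fk(q); p,o=P,Q
        if verbose: print('  marg %.2f err %.1f dq %.2f'%(mm,em,dq),'q',q.round(2).tolist(),'el z%.2f wr'%el[2],wr.round(2).tolist())
    return q,mm,em
E
python3 - <<'E'
from ik import *
q=np.array(eval(open('fk.txt').readlines()[-1])[0])
c=np.array([.4805,.302,.060])
for yaw in(-20,0,15,30,50):
  for pit in(25,35,45):
    u=np.array([np.cos(np.radians(yaw)),np.sin(np.radians(yaw)),0]); Q=ori(yaw,pit); z=Q.apply([0,0,1])
    pre=c-z*.1; g=c-z*.003
    best=max((ik(g,Q,s) for s in[q]+list(np.random.default_rng(0).uniform(LO,HI,(8,7)))),key=lambda b:np.minimum(b[0]-LO,HI-b[0]).min()-b[1]-b[2])
    print(yaw,pit,'best grasp margin %.2f err %.1f %.1f'%(np.minimum(best[0]-LO,HI-best[0]).min(),best[1],best[2]),best[0].round(2).tolist(),'elz %.2f wr %s'%(fk(best[0])[2][2],fk(best[0])[3].round(2)))
E
```

```text
-20 25 best grasp margin 0.43 err 0.0 0.0 [-0.95, 1.26, -0.34, 2.13, 1.75, 1.49, -1.75] elz 0.51 wr [0.22 0.4  0.19]
-20 35 best grasp margin 0.41 err 0.0 0.0 [-0.85, 1.18, -0.41, 2.15, 1.78, 1.36, -1.65] elz 0.55 wr [0.24 0.39 0.24]
-20 45 best grasp margin 0.42 err 0.0 0.0 [-0.75, 1.1, -0.47, 2.14, 1.78, 1.2, -1.52] elz 0.59 wr [0.28 0.38 0.28]
0 25 best grasp margin 0.19 err 0.0 0.0 [-0.87, 1.34, -0.35, 2.37, 2.13, 1.72, -1.84] elz 0.47 wr [0.2  0.3  0.19]
0 35 best grasp margin 0.19 err 0.0 0.0 [-0.75, 1.23, -0.46, 2.37, 2.16, 1.55, -1.67] elz 0.52 wr [0.23 0.3  0.24]
0 45 best grasp margin 0.24 err 0.0 0.0 [-0.39, 1.32, -1.01, 2.32, 2.09, 1.72, -1.19] elz 0.47 wr [0.26 0.3  0.28]
15 25 best grasp margin 0.05 err 0.0 0.0 [-0.72, 1.43, -0.39, 2.51, 2.47, 1.98, -1.7] elz 0.42 wr [0.21 0.23 0.19]
15 35 best grasp margin 0.07 err 0.0 0.0 [-0.55, 1.32, -0.61, 2.49, 2.46, 1.77, -1.42] elz 0.47 wr [0.24 0.24 0.24]
15 45 best grasp margin 0.13 err 0.0 0.0 [-0.55, 1.16, -0.52, 2.43, 2.44, 1.37, -1.39] elz 0.56 wr [0.27 0.25 0.28]
30 25 best grasp margin 0.01 err 0.1 0.0 [-0.13, 1.69, -1.02, 2.55, 3.04, 2.07, -0.51] elz 0.25 wr [0.24 0.16 0.19]
30 35 best grasp margin 0.02 err 0.0 0.0 [-0.34, 1.37, -0.66, 2.54, 2.8, 1.76, -1.07] elz 0.44 wr [0.26 0.18 0.24]
30 45 best grasp margin 0.09 err 0.0 0.0 [-0.2, 1.29, -0.89, 2.47, 2.58, 1.48, -0.84] elz 0.48 wr [0.29 0.19 0.28]
50 25 best grasp margin 0.06 err 0.0 0.0 [-0.11, 1.44, -0.49, 2.5, 3.46, 1.61, -0.79] elz 0.41 wr [0.3  0.09 0.19]
50 35 best grasp margin 0.08 err 0.0 0.0 [-0.04, 1.35, -0.7, 2.48, 3.16, 1.34, -0.67] elz 0.45 wr [0.32 0.11 0.24]
50 45 best grasp margin 0.13 err 0.0 0.0 [-0.15, 1.17, -0.59, 2.43, 3.05, 1.08, -0.83] elz 0.55 wr [0.34 0.14 0.28]
```

```bash
python3 - <<'E'
from ik import *
q=np.array(eval(open('fk.txt').readlines()[-1])[0])
c=np.array([.4805,.302,.060])
def g(yaw,pit,back,P=c,roll=0): Q=ori(yaw,pit,roll); return (np.array(P)-Q.apply([0,0,back]),Q)
for yaw,pit in((-15,30),(-25,30),(-15,40)):
    print(yaw,pit); qg,_,_=path(q,[g(yaw,pit,.10),g(yaw,pit,.003)])
    up=c+[0,0,.15]
    for y2 in(-15,-30,0):
      T=np.array([.625,-.05,.20]); print(' pour yaw',y2)
      qq,_,_=path(qg,[g(yaw,pit,.003,up),g(y2,pit,.003,T)])
      Q2=ori(y2,5,-140); tilt=Q2.apply(ori(y2,pit).inv().apply([0,0,1])); print(' cup axis',tilt.round(2))
      path(qq,[g(y2,pit-10,.003,T,-60),g(y2,5,.003,T,-140)])
E
```

```text
-15 30
  marg 0.11 err 0.0 dq 0.11 q [-1.05, 1.14, -0.45, 2.28, 1.65, 1.47, -1.79] el z0.57 wr [0.14, 0.39, 0.26]
  marg 0.29 err 0.0 dq 0.04 q [-0.9, 1.23, -0.36, 2.2, 1.86, 1.44, -1.74] el z0.53 wr [0.22, 0.37, 0.21]
 pour yaw -15
  marg 0.30 err 0.0 dq 0.06 q [-0.89, 0.89, -0.4, 2.26, 1.71, 1.35, -1.49] el z0.69 wr [0.22, 0.37, 0.36]
  marg 0.07 err 0.0 dq 0.48 q [0.5, 1.28, -1.31, 2.43, 2.41, 1.83, -0.64] el z0.48 wr [0.37, 0.02, 0.35]
 cup axis [-0.39  0.68 -0.62]
  marg 0.07 err 0.0 dq 0.25 q [0.38, 1.29, -1.06, 2.49, 2.62, 1.99, 0.2] el z0.48 wr [0.35, 0.02, 0.3]
  marg 0.04 err 0.0 dq 0.21 q [-0.34, 1.33, 0.19, 2.52, 2.56, 1.99, 0.34] el z0.48 wr [0.33, 0.03, 0.23]
 pour yaw -30
  marg 0.30 err 0.0 dq 0.06 q [-0.89, 0.89, -0.4, 2.26, 1.71, 1.35, -1.49] el z0.69 wr [0.22, 0.37, 0.36]
  marg 0.14 err 0.0 dq 0.12 q [-0.2, 0.9, -0.2, 2.35, 2.27, 1.23, -1.54] el z0.69 wr [0.4, 0.08, 0.35]
 cup axis [-0.2   0.76 -0.62]
  marg 0.15 err 0.0 dq 0.13 q [-0.44, 1.05, 0.13, 2.41, 2.35, 1.34, -0.84] el z0.63 wr [0.38, 0.09, 0.3]
  marg 0.15 err 0.0 dq 0.17 q [-0.74, 1.38, 0.57, 2.41, 2.31
[... 3026 characters left out ...]
p axis [-0.35  0.77 -0.53]
  marg 0.20 err 0.0 dq 0.13 q [-0.32, 0.9, -0.0, 2.36, 2.34, 1.13, -0.62] el z0.70 wr [0.4, 0.08, 0.35]
  marg 0.16 err 0.0 dq 0.16 q [-0.68, 1.34, 0.46, 2.4, 2.27, 1.44, 0.16] el z0.49 wr [0.36, 0.1, 0.23]
 pour yaw 0
  marg 0.33 err 0.0 dq 0.06 q [-0.77, 0.81, -0.48, 2.22, 1.66, 1.19, -1.31] el z0.73 wr [0.25, 0.36, 0.41]
  marg 0.09 err 0.0 dq 0.34 q [0.54, 0.94, -0.92, 2.35, 2.55, 1.04, -0.73] el z0.66 wr [0.39, -0.05, 0.4]
 cup axis [-0.69  0.49 -0.53]
  marg 0.10 err 0.0 dq 0.17 q [0.38, 0.97, -0.62, 2.46, 2.88, 1.31, -0.01] el z0.65 wr [0.36, -0.05, 0.35]
  marg 0.03 err 0.0 dq 0.56 q [0.74, 1.76, -1.37, 2.5, 3.33, 1.78, 2.46] el z0.22 wr [0.32, -0.05, 0.23]
```

```bash
cat >> ik.py <<'E'
def g(yaw,pit,back,P,roll=0): Q=ori(yaw,pit,roll); return (np.array(P)-Q.apply([0,0,back]),Q)
E
python3 - <<'E'
from ik import *
c=np.array([.480,.3025,.061])
plan([(*g(-25,30,.1,c),1)])
E
```

```text
dp [-65, 9, 67] tw [0.318, -0.338, 0.618]
```

Request:
step_arm(
  motion=[
    {"dp":[-13,2,13],"twist":[0.064,-0.068,0.124],"hand":1},
    {"dp":[-26,4,27],"twist":[0.127,-0.135,0.247],"hand":1},
    {"dp":[-39,5,40],"twist":[0.191,-0.203,0.371],"hand":1},
    {"dp":[-52,7,54],"twist":[0.254,-0.27,0.494],"hand":1},
    {"dp":[-65,9,67],"twist":[0.318,-0.338,0.618],"hand":1},
  ],
)

```text
clock: 3.12
tool_pos: [0.4016, 0.3383, 0.111]
eef_rot: [0.19, 0.845, -0.109, 0.488]
contact_force: [-0.5, 0.1, 0.3]
opening: 0.999
finger_force: 0.0
```

Request:
step_arm(
  motion=[
    {"dp":[0,0,0],"twist":[0,0,0],"hand":1},
  ],
)

```text
clock: 3.25
tool_pos: [0.4015, 0.3387, 0.1104]
eef_rot: [0.189, 0.846, -0.109, 0.487]
contact_force: [-0.0, 0.4, 0.3]
opening: 0.996
finger_force: 0.0
```

```bash
python3 - <<'E'
from ik import *
rec()
print(np.round(fk(r.get_state()['q'])[0],4))
c=np.array([.480,.3025,.061])
plan([(*g(-25,30,.1,c),1),(*g(-25,30,.003,c),1)])
E
```

```text
t 3.25 q [-1.06, 1.12, -0.42, 2.1, 1.47, 1.41, -1.66] p [0.4015, 0.3387, 0.1104] z [0.783, -0.368, -0.501] F [-0.0, 0.4, 0.3] op 0.996 ff 0.0
[0.4014 0.3388 0.1101]
dp [0, 0, 0] tw [-0.002, -0.001, -0.002]
dp [0, 0, 97] tw [0.0, 0.0, 0.0]
```

Request:
step_arm(
  motion=[
    {"dp":[0,0,25],"twist":[0,0,0],"hand":1},
    {"dp":[0,0,50],"twist":[0,0,0],"hand":1},
    {"dp":[0,0,75],"twist":[0,0,0],"hand":1},
    {"dp":[0,0,90],"twist":[0,0,0],"hand":1},
    {"dp":[0,0,97],"twist":[0,0,0],"hand":1},
  ],
)

```text
clock: 3.88
tool_pos: [0.4773, 0.3015, 0.0628]
eef_rot: [0.188, 0.846, -0.109, 0.487]
contact_force: [-0.3, 0.4, 0.5]
opening: 1.003
finger_force: 0.0
```

Request:
step_arm(
  motion=[
    {"dp":[0,0,0],"twist":[0,0,0],"hand":0.5},
    {"dp":[0,0,0],"twist":[0,0,0],"hand":0.3},
    {"dp":[0,0,0],"twist":[0,0,0],"hand":0.1},
    {"dp":[0,0,0],"twist":[0,0,0],"hand":0.1},
    {"dp":[0,0,0],"twist":[0,0,0],"hand":0.1},
  ],
  force=40,
)

```text
clock: 4.5
tool_pos: [0.4771, 0.3032, 0.0631]
eef_rot: [0.188, 0.846, -0.108, 0.488]
contact_force: [-2.1, 3.7, 3.2]
opening: 0.681
finger_force: 39.8
```

```bash
python3 - <<'E'
from ik import *
rec()
s=r.get_state(); p=s['tool_pos']; 
T=[.63,-.08,.21]; c=p+R.from_quat(s['eef_rot']).apply([0,0,.003])
print(c)
w=[(*g(-25,30,.003,c+[0,0,.16]),1),(*g(-30,30,.003,[.60,-.08,.22]),2),(*g(-30,30,.003,T),1)]
plan(w); path(s['q'],[x[:2] for x in w])
E
```

```text
t 4.5 q [-0.93, 1.2, -0.34, 2.08, 1.66, 1.37, -1.67] p [0.4771, 0.3032, 0.0631] z [0.784, -0.366, -0.501] F [-2.1, 3.7, 3.2] op 0.681 ff 39.80920720334325
[0.4794074  0.30206768 0.06155802]
dp [-138, 0, -80] tw [-0.0, -0.001, -0.001]
dp [-67, -148, 118] tw [0.038, -0.0, 0.022]
dp [-70, -141, 123] tw [0.038, -0.0, 0.022]
dp [-4, 15, 28] tw [0.0, 0.0, 0.0]
  marg 0.43 err 0.0 dq 0.06 q [-0.91, 0.88, -0.39, 2.13, 1.5, 1.35, -1.4] el z0.70 wr [0.24, 0.41, 0.37]
  marg 0.10 err 0.0 dq 0.16 q [-0.13, 0.86, -0.22, 2.44, 2.32, 1.27, -1.56] el z0.71 wr [0.37, 0.05, 0.37]
  marg 0.14 err 0.0 dq 0.01 q [-0.12, 0.88, -0.21, 2.35, 2.33, 1.21, -1.51] el z0.70 wr [0.4, 0.05, 0.36]
```

Request:
step_arm(
  motion=[
    {"dp":[-10,0,-6],"twist":[0,0,0],"hand":0.1},
    {"dp":[-35,0,-20],"twist":[0,0,0],"hand":0.1},
    {"dp":[-69,0,-40],"twist":[0,0,0],"hand":0.1},
    {"dp":[-104,0,-60],"twist":[0,0,0],"hand":0.1},
    {"dp":[-138,0,-80],"twist":[0,0,0],"hand":0.1},
  ],
)

```text
clock: 5.12
tool_pos: [0.4767, 0.3011, 0.2234]
eef_rot: [0.188, 0.846, -0.11, 0.487]
contact_force: [0.9, 0.4, -1.9]
opening: 0.682
finger_force: 39.9
```

Request:
step_arm(
  motion=[
    {"dp":[-7,-15,12],"twist":[0.004,0,0.002],"hand":0.1},
    {"dp":[-22,-49,39],"twist":[0.012,0,0.007],"hand":0.1},
    {"dp":[-37,-82,65],"twist":[0.021,0,0.012],"hand":0.1},
    {"dp":[-52,-115,92],"twist":[0.03,0,0.017],"hand":0.1},
    {"dp":[-67,-148,118],"twist":[0.038,0,0.022],"hand":0.1},
  ],
)

```text
clock: 5.75
tool_pos: [0.5366, 0.1073, 0.2199]
eef_rot: [0.207, 0.842, -0.121, 0.484]
contact_force: [1.3, -0.3, -2.3]
opening: 0.685
finger_force: 39.9
```

Request:
step_arm(
  motion=[
    {"dp":[-16,-32,28],"twist":[0.008,0,0.005],"hand":0.1},
    {"dp":[-32,-64,56],"twist":[0.016,0,0.01],"hand":0.1},
    {"dp":[-48,-96,84],"twist":[0.025,0,0.015],"hand":0.1},
    {"dp":[-62,-125,109],"twist":[0.034,0,0.019],"hand":0.1},
    {"dp":[-70,-141,123],"twist":[0.038,0,0.022],"hand":0.1},
  ],
)

```text
clock: 6.38
tool_pos: [0.595, -0.0846, 0.2185]
eef_rot: [0.227, 0.837, -0.133, 0.48]
contact_force: [-0.3, 0.7, -2.1]
opening: 0.681
finger_force: 39.9
```

```bash
python3 - <<'E'
from ik import *
rec()
s=r.get_state()
T=[.63,-.08,.21]
w=[(*g(-30,30,.003,T),1),(*g(-30,22,.003,T,-45),1),(*g(-30,13,.003,T,-90),1),(*g(-30,5,.003,T,-135),1),(*g(-30,0,.003,T,-150),1)]
plan(w); path(s['q'],[x[:2] for x in w])
E
```

```text
t 6.38 q [-0.15, 0.86, -0.17, 2.44, 2.34, 1.25, -1.59] p [0.595, -0.0846, 0.2185] z [0.743, -0.44, -0.504] F [-0.3, 0.7, -2.1] op 0.681 ff 39.8532917333614
dp [-7, 22, 25] tw [-0.01, -0.005, 0.0]
dp [0, 0, 0] tw [0.055, -0.132, -0.784]
dp [0, 0, 0] tw [0.149, -0.062, -0.784]
dp [0, 0, 0] tw [0.132, 0.055, -0.784]
dp [0, 0, 0] tw [0.053, 0.069, -0.262]
  marg 0.13 err 0.0 dq 0.02 q [-0.15, 0.87, -0.16, 2.35, 2.35, 1.19, -1.54] el z0.70 wr [0.4, 0.05, 0.36]
  marg 0.15 err 0.0 dq 0.09 q [-0.33, 0.99, 0.09, 2.41, 2.42, 1.32, -1.03] el z0.66 wr [0.38, 0.06, 0.32]
  marg 0.13 err 0.0 dq 0.09 q [-0.52, 1.17, 0.36, 2.43, 2.43, 1.41, -0.54] el z0.57 wr [0.37, 0.07, 0.28]
  marg 0.13 err 0.0 dq 0.09 q [-0.67, 1.38, 0.61, 2.42, 2.39, 1.39, -0.05] el z0.47 wr [0.37, 0.07, 0.24]
  marg 0.14 err 0.0 dq 0.03 q [-0.73, 1.49, 0.69, 2.4, 2.33, 1.38, 0.1] el z0.41 wr [0.36, 0.07, 0.21]
```

Request:
step_arm(
  motion=[
    {"dp":[-3,9,10],"twist":[-0.01,-0.005,0],"hand":0.1},
    {"dp":[-7,22,25],"twist":[-0.01,-0.005,0],"hand":0.1},
    {"dp":[-7,22,25],"twist":[-0.01,-0.005,0],"hand":0.1},
  ],
)

```text
clock: 6.75
tool_pos: [0.6306, -0.0722, 0.2128]
eef_rot: [0.222, 0.836, -0.126, 0.485]
contact_force: [-0.0, -0.1, -3.7]
opening: 0.683
finger_force: 39.9
```

Request:
step_arm(
  motion=[
    {"dp":[0,0,0],"twist":[0.011,-0.026,-0.157],"hand":0.1},
    {"dp":[0,0,0],"twist":[0.022,-0.053,-0.314],"hand":0.1},
    {"dp":[0,0,0],"twist":[0.033,-0.079,-0.47],"hand":0.1},
    {"dp":[0,0,0],"twist":[0.044,-0.106,-0.627],"hand":0.1},
    {"dp":[0,0,0],"twist":[0.055,-0.132,-0.784],"hand":0.1},
  ],
)

```text
clock: 7.38
tool_pos: [0.6291, -0.0724, 0.213]
eef_rot: [-0.112, 0.821, -0.339, 0.446]
contact_force: [0.0, 0.5, -3.2]
opening: 0.684
finger_force: 39.9
```

Request:
step_arm(
  motion=[
    {"dp":[0,0,0],"twist":[0.03,-0.012,-0.157],"hand":0.1},
    {"dp":[0,0,0],"twist":[0.06,-0.025,-0.314],"hand":0.1},
    {"dp":[0,0,0],"twist":[0.089,-0.037,-0.47],"hand":0.1},
    {"dp":[0,0,0],"twist":[0.119,-0.05,-0.627],"hand":0.1},
    {"dp":[0,0,0],"twist":[0.149,-0.062,-0.784],"hand":0.1},
  ],
)

```text
clock: 8.0
tool_pos: [0.6294, -0.072, 0.2128]
eef_rot: [-0.394, 0.675, -0.538, 0.314]
contact_force: [0.1, 1.2, -3.2]
opening: 0.683
finger_force: 39.9
```

Request:
step_arm(
  motion=[
    {"dp":[0,0,0],"twist":[0.026,0.011,-0.157],"hand":0.1},
    {"dp":[0,0,0],"twist":[0.053,0.022,-0.314],"hand":0.1},
    {"dp":[0,0,0],"twist":[0.079,0.033,-0.47],"hand":0.1},
    {"dp":[0,0,0],"twist":[0.106,0.044,-0.627],"hand":0.1},
    {"dp":[0,0,0],"twist":[0.132,0.055,-0.784],"hand":0.1},
  ],
)

```text
clock: 8.62
tool_pos: [0.6296, -0.072, 0.2124]
eef_rot: [0.587, -0.446, 0.67, -0.091]
contact_force: [-0.1, -1.1, -1.8]
opening: 0.681
finger_force: 39.9
```

Request:
step_arm(
  motion=[
    {"dp":[0,0,0],"twist":[0.026,0.034,-0.13],"hand":0.1},
    {"dp":[0,0,0],"twist":[0.053,0.069,-0.262],"hand":0.1},
    {"dp":[0,0,0],"twist":[0.053,0.069,-0.262],"hand":0.1},
    {"dp":[0,0,0],"twist":[0.053,0.069,-0.262],"hand":0.1},
  ],
)

```text
clock: 9.12
tool_pos: [0.6298, -0.0732, 0.214]
eef_rot: [0.612, -0.353, 0.708, -0.004]
contact_force: [-0.1, -0.5, -2.3]
opening: 0.682
finger_force: 39.9
```

```bash
python3 - <<'E'
from ik import *
rec()
a=cam('scene');b=cam('top')
cv2.imwrite('pics/p1.png',cv2.hconcat([cv2.resize(a['pixels'][160:340,160:360],(400,360)),cv2.resize(b['pixels'][80:280,180:380],(400,360))])[...,::-1])
print(find('scene',a,'bush0'),find('top',b,'bush0'))
E
```

```text
t 9.12 q [-0.73, 1.48, 0.68, 2.4, 2.32, 1.38, 0.12] p [0.6298, -0.0732, 0.214] z [0.869, -0.495, 0.002] F [-0.1, -0.5, -2.3] op 0.682 ff 39.861554864364734
[(0.42, [0.594, -0.012, 0.052]), (0.38, [0.463, -0.31, 0.026])] [(0.61, [0.647, 0.205, 0.031]), (0.53, [0.478, -0.288, 0.024]), (0.5, [0.5, -0.305, 0.028]), (0.47, [0.637, 0.099, 0.143]), (0.45, [0.462, -0.314, 0.028])]
```

View pics/p1.png

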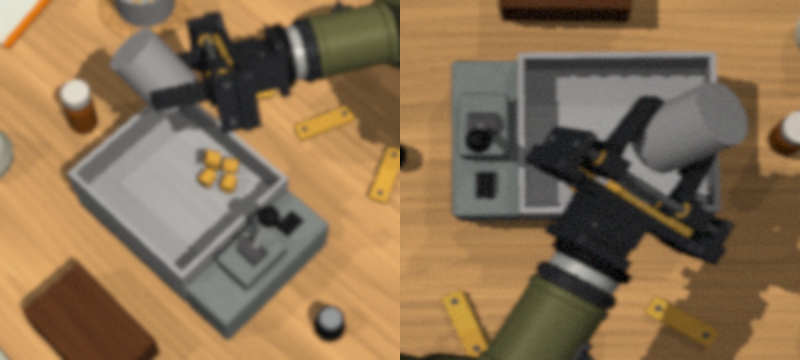

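```bash
python3 - <<'E'
from ik import *
s=r.get_state()
T=[.62,-.075,.215]; m=np.array([.488,.319,.0625])
w=[(*g(-30,8,.003,T,-105),1),(*g(-30,18,.003,T,-60),1),(*g(-30,27,.003,T,-15),1),(*g(-30,30,.003,[.60,-.06,.225]),1),(*g(-25,30,.003,m+[0,0,.16]),2),(*g(-25,30,.003,m+[0,0,.02]),1)]
plan(w); path(s['q'],[x[:2] for x in w])
E
```

```text
dp [4, 5, -11] tw [-0.12, -0.085, 0.779]
dp [0, -1, 0] tw [-0.178, 0.023, 0.783]
dp [0, 0, 0] tw [-0.098, 0.128, 0.784]
dp [1, 3, -27] tw [-0.007, 0.052, 0.262]
dp [73, 136, -123] tw [-0.038, 0.0, -0.022]
dp [70, 142, -118] tw [-0.038, 0.0, -0.022]
dp [121, 0, 70] tw [0.0, 0.0, 0.0]
  marg 0.10 err 0.0 dq 0.09 q [-0.59, 1.26, 0.44, 2.46, 2.37, 1.47, -0.42] el z0.53 wr [0.36, 0.08, 0.26]
  marg 0.11 err 0.0 dq 0.09 q [-0.42, 1.05, 0.18, 2.45, 2.41, 1.4, -0.89] el z0.63 wr [0.37, 0.07, 0.31]
  marg 0.12 err 0.0 dq 0.09 q [-0.23, 0.9, -0.08, 2.4, 2.36, 1.26, -1.39] el z0.69 wr [0.38, 0.06, 0.35]
  marg 0.13 err 0.0 dq 0.03 q [-0.21, 0.84, -0.17, 2.43, 2.29, 1.23, -1.58] el z0.72 wr [0.37, 0.07, 0.38]
  marg 0.12 err 0.0 dq 0.15 q [-0.92, 0.88, -0.37, 2.07, 1.49, 1.34, -1.35] el z0.70 wr [0.25, 0.43, 0.38]
  marg 0.49 err 0.0 dq 0.05 q [-0.94, 1.16, -0.33, 2.04, 1.63, 1.35, -1.59] el z0.56 wr [0.25, 0.43, 0.24]
```

Request:
step_arm(
  motion=[
    {"dp":[1,1,-2],"twist":[-0.024,-0.017,0.156],"hand":0.1},
    {"dp":[2,2,-4],"twist":[-0.048,-0.034,0.312],"hand":0.1},
    {"dp":[2,3,-7],"twist":[-0.072,-0.051,0.467],"hand":0.1},
    {"dp":[3,4,-9],"twist":[-0.096,-0.068,0.623],"hand":0.1},
    {"dp":[4,5,-11],"twist":[-0.12,-0.085,0.779],"hand":0.1},
  ],
)

```text
clock: 9.95
tool_pos: [0.6172, -0.0738, 0.2156]
eef_rot: [0.458, -0.6, 0.605, -0.253]
contact_force: [0.0, 0.0, -1.2]
opening: 0.683
finger_force: 39.9
```

Request:
step_arm(
  motion=[
    {"dp":[0,0,0],"twist":[-0.036,0.005,0.157],"hand":0.1},
    {"dp":[0,0,0],"twist":[-0.071,0.009,0.313],"hand":0.1},
    {"dp":[0,0,0],"twist":[-0.107,0.014,0.47],"hand":0.1},
    {"dp":[0,0,0],"twist":[-0.142,0.018,0.626],"hand":0.1},
    {"dp":[0,-1,0],"twist":[-0.178,0.023,0.783],"hand":0.1},
  ],
)

```text
clock: 10.58
tool_pos: [0.6174, -0.074, 0.2166]
eef_rot: [-0.208, 0.782, -0.414, 0.416]
contact_force: [0.7, -0.2, -2.2]
opening: 0.685
finger_force: 39.8
```

Request:
step_arm(
  motion=[
    {"dp":[0,0,0],"twist":[-0.02,0.026,0.157],"hand":0.1},
    {"dp":[0,0,0],"twist":[-0.039,0.051,0.314],"hand":0.1},
    {"dp":[0,0,0],"twist":[-0.059,0.077,0.47],"hand":0.1},
    {"dp":[0,0,0],"twist":[-0.078,0.102,0.627],"hand":0.1},
    {"dp":[0,0,0],"twist":[-0.098,0.128,0.784],"hand":0.1},
  ],
)

```text
clock: 11.2
tool_pos: [0.6171, -0.0744, 0.2165]
eef_rot: [0.113, 0.845, -0.199, 0.482]
contact_force: [0.1, -0.7, -0.5]
opening: 0.684
finger_force: 39.8
```

Request:
step_arm(
  motion=[
    {"dp":[0,1,-13],"twist":[-0.003,0.026,0.131],"hand":0.1},
    {"dp":[1,3,-27],"twist":[-0.007,0.052,0.262],"hand":0.1},
  ],
)

```text
clock: 11.45
tool_pos: [0.5966, -0.0601, 0.2274]
eef_rot: [0.226, 0.836, -0.129, 0.483]
contact_force: [0.4, -0.7, -1.8]
opening: 0.679
finger_force: 39.8
```

Request:
step_arm(
  motion=[
    {"dp":[15,27,-25],"twist":[-0.008,0,-0.004],"hand":0.1},
    {"dp":[29,54,-49],"twist":[-0.015,0,-0.009],"hand":0.1},
    {"dp":[44,82,-74],"twist":[-0.023,0,-0.013],"hand":0.1},
    {"dp":[58,109,-98],"twist":[-0.03,0,-0.018],"hand":0.1},
    {"dp":[73,136,-123],"twist":[-0.038,0,-0.022],"hand":0.1},
  ],
)

```text
clock: 12.08
tool_pos: [0.5408, 0.1305, 0.2254]
eef_rot: [0.206, 0.841, -0.12, 0.486]
contact_force: [0.6, -0.5, -1.5]
opening: 0.679
finger_force: 39.9
```

Request:
step_arm(
  motion=[
    {"dp":[14,28,-24],"twist":[-0.008,0,-0.004],"hand":0.1},
    {"dp":[28,57,-47],"twist":[-0.015,0,-0.009],"hand":0.1},
    {"dp":[42,85,-71],"twist":[-0.023,0,-0.013],"hand":0.1},
    {"dp":[56,114,-94],"twist":[-0.03,0,-0.018],"hand":0.1},
    {"dp":[70,142,-118],"twist":[-0.038,0,-0.022],"hand":0.1},
  ],
)

```text
clock: 12.7
tool_pos: [0.4847, 0.3197, 0.2236]
eef_rot: [0.187, 0.846, -0.109, 0.488]
contact_force: [0.7, -0.6, -1.5]
opening: 0.685
finger_force: 39.9
```

```bash
python3 - <<'E'
from ik import *
rec()
s=r.get_state()
m=np.array([.488,.319,.0620])
w=[(*g(-25,30,.003,m+[0,0,.015]),1),(*g(-25,30,.003,m),1),(*g(-25,30,.12,m),1)]
plan(w)
b=cam('top'); cv2.imwrite('pics/p2.png',cv2.resize(b['pixels'][80:300,60:360],(750,550))[...,::-1])
E
```

```text
t 12.7 q [-0.94, 0.88, -0.34, 2.07, 1.49, 1.32, -1.35] p [0.4847, 0.3197, 0.2236] z [0.784, -0.367, -0.5] F [0.7, -0.6, -1.5] op 0.685 ff 39.85194618677269
dp [125, 1, 73] tw [-0.001, 0.0, 0.001]
dp [13, 0, 7] tw [0.0, 0.0, 0.0]
dp [0, 0, -117] tw [0.0, 0.0, 0.0]
```

View pics/p2.png

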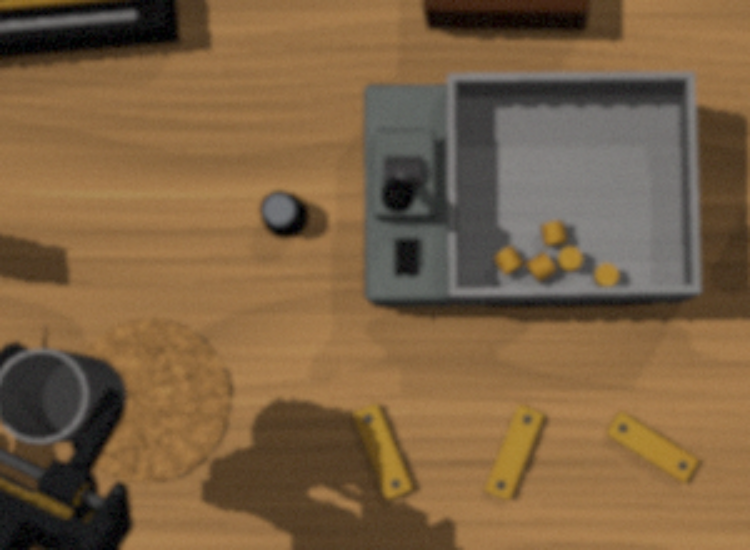

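Request:
step_arm(
  motion=[
    {"dp":[30,0,17],"twist":[0,0,0],"hand":0.1},
    {"dp":[60,0,35],"twist":[0,0,0],"hand":0.1},
    {"dp":[90,0,53],"twist":[0,0,0],"hand":0.1},
    {"dp":[115,0,67],"twist":[0,0,0],"hand":0.1},
    {"dp":[125,1,73],"twist":[0,0,0],"hand":0.1},
  ],
)

```text
clock: 13.38
tool_pos: [0.4858, 0.319, 0.0773]
eef_rot: [0.186, 0.846, -0.11, 0.488]
contact_force: [0.1, 0.8, -0.1]
opening: 0.676
finger_force: 39.9
```

Request:
step_arm(
  motion=[
    {"dp":[4,0,2],"twist":[0,0,0],"hand":0.1},
    {"dp":[8,0,4],"twist":[0,0,0],"hand":0.1},
    {"dp":[11,0,6],"twist":[0,0,0],"hand":0.1},
    {"dp":[12,0,7],"twist":[0,0,0],"hand":0.1},
    {"dp":[12,0,7],"twist":[0,0,0],"hand":0.1},
  ],
)

```text
clock: 14.0
tool_pos: [0.4859, 0.3202, 0.0645]
eef_rot: [0.187, 0.846, -0.108, 0.488]
contact_force: [0.0, -0.1, -1.6]
opening: 0.679
finger_force: 39.9
```

```bash
python3 - <<'E'
from ik import *
rec()
m=np.array([.488,.319,.0620])
plan([(*g(-25,30,.003,m),1)])
E
```

```text
t 14.0 q [-0.95, 1.19, -0.3, 2.03, 1.65, 1.33, -1.61] p [0.4859, 0.3202, 0.0645] z [0.785, -0.365, -0.501] F [0.0, -0.1, -1.6] op 0.679 ff 39.85078637011611
dp [1, 0, 0] tw [0.001, -0.001, 0.002]
```

Request:
step_arm(
  motion=[
    {"dp":[1,0,0],"twist":[0,0,0],"hand":0.1},
    {"dp":[2,0,1],"twist":[0,0,0],"hand":0.1},
    {"dp":[2,0,1],"twist":[0,0,0],"hand":0.6},
    {"dp":[2,0,1],"twist":[0,0,0],"hand":1},
    {"dp":[2,0,1],"twist":[0,0,0],"hand":1},
  ],
)

```text
clock: 14.62
tool_pos: [0.4858, 0.3201, 0.0621]
eef_rot: [0.187, 0.846, -0.108, 0.488]
contact_force: [-0.6, -0.0, 0.1]
opening: 0.989
finger_force: 0.0
```

Request:
step_arm(
  motion=[
    {"dp":[0,0,0],"twist":[0,0,0],"hand":1},
    {"dp":[0,0,-20],"twist":[0,0,0],"hand":1},
    {"dp":[0,0,-50],"twist":[0,0,0],"hand":1},
    {"dp":[0,0,-80],"twist":[0,0,0],"hand":1},
    {"dp":[0,0,-110],"twist":[0,0,0],"hand":1},
  ],
)

```text
clock: 15.25
tool_pos: [0.3973, 0.3614, 0.1181]
eef_rot: [0.186, 0.846, -0.108, 0.487]
contact_force: [0.1, 0.7, 0.2]
opening: 1.001
finger_force: 0.0
```

```bash
python3 - <<'E'
from ik import *
rec(); s0=r.get_state()
b=cam('top'); w=cloud(b).reshape(-1,3)
def circ(P):
    f=lambda p:np.hypot(P[:,0]-p[0],P[:,1]-p[1])-p[2]
    return least_squares(f,[*P.mean(0)[:2],.04],loss='soft_l1',f_scale=.002).x.round(4)
m=(np.hypot(w[:,0]-.487,w[:,1]-.319)<.05)&(w[:,2]>.075)&(w[:,2]<.1); print('cup',m.sum(),circ(w[m]),w[m][:,2].mean(),w[m][:,2].std())
# pot handle options: handle direction from pot centre 190 deg => tool heading yaw ~10 +k
pc=np.array([.479,-.309]); hd=np.radians(-169.9); 
best=[]
for d in(.078,.095):
  G=np.array([*(pc+d*np.array([np.cos(hd),np.sin(hd)])),.053])
  for pit in(30,45,60,90):
    for fl in(0,180):
      Q=ori(10,pit,fl)
      sols=[ik(G-Q.apply([0,0,.003]),Q,q0) for q0 in [s0['q'],s0['q']*[-1,1,-1,1,1,1,1]]+list(np.random.default_rng(1).uniform(LO,HI,(8,7)))]
      sols=[x for x in sols if x[1]<1 and x[2]<1]
      if sols:
        x=max(sols,key=lambda b:np.minimum(b[0]-LO,HI-b[0]).min()); print(d,pit,fl,'marg %.2f'%np.minimum(x[0]-LO,HI-x[0]).min(),x[0].round(2).tolist(),'wr',fk(x[0])[3].round(2),'el',fk(x[0])[2].round(2))
E
```

```text
t 15.25 q [-1.1, 1.1, -0.39, 2.05, 1.43, 1.39, -1.6] p [0.3973, 0.3614, 0.1181] z [0.785, -0.364, -0.502] F [0.1, 0.7, 0.2] op 1.001 ff 0.0
cup 214 [0.4887 0.3178 0.0294] 0.08102759291639701 0.0024910243746226117
0.078 30 0 marg 0.27 [1.69, 1.5, -0.99, 2.29, 3.28, 0.43, -0.02] wr [ 0.14 -0.37  0.21] el [-0.1  -0.56  0.37]
0.078 30 180 marg 0.21 [1.48, 1.33, -0.6, 2.3, 3.93, 0.68, 2.39] wr [ 0.14 -0.37  0.21] el [ 0.01 -0.55  0.47]
0.078 45 0 marg 0.26 [1.59, 1.37, -1.08, 2.3, 2.58, 0.51, 0.42] wr [ 0.19 -0.36  0.27] el [-0.04 -0.56  0.43]
0.078 45 180 marg 0.23 [1.65, 1.47, -1.24, 2.3, 2.32, 0.62, -2.43] wr [ 0.19 -0.36  0.27] el [-0.07 -0.56  0.38]
0.078 60 0 marg 0.31 [1.47, 1.27, -1.15, 2.25, 2.03, 0.65, 0.73] wr [ 0.25 -0.35  0.32] el [ 0.02 -0.55  0.49]
0.078 60 180 marg 0.22 [1.46, 1.26, -1.12, 2.25, 2.06, 0.62, -2.44] wr [ 0.25 -0.35  0.32] el [ 0.03 -0.54  0.5 ]
0.078 90 0 marg 0.56 [1.08, 1.05, -0.86, 2.0, 1.26, 0.77, 1.15] wr [ 0.4  -0.32  0.36] el [ 0.2  -0.46  0.61]
0.078 90 180 marg 0.46 [0.91, 0.95, -0.54, 2.01, 1.08, 0.5, -1.84] wr [ 0.4  -0.32  0.36] el [ 0.25 -0.39  
[... 202 characters left out ...]
.21] el [-0.18 -0.53  0.26]
0.095 45 0 marg 0.25 [1.62, 1.36, -1.05, 2.31, 2.63, 0.48, 0.39] wr [ 0.17 -0.36  0.27] el [-0.06 -0.55  0.44]
0.095 45 180 marg 0.24 [1.68, 1.47, -1.23, 2.31, 2.31, 0.6, -2.41] wr [ 0.17 -0.36  0.27] el [-0.09 -0.56  0.38]
0.095 60 0 marg 0.29 [1.5, 1.27, -1.14, 2.27, 2.04, 0.64, 0.74] wr [ 0.23 -0.35  0.32] el [ 0.01 -0.55  0.49]
0.095 60 180 marg 0.23 [1.49, 1.26, -1.12, 2.27, 2.07, 0.61, -2.43] wr [ 0.23 -0.35  0.32] el [ 0.01 -0.54  0.5 ]
0.095 90 0 marg 0.52 [1.08, 1.03, -0.83, 2.04, 1.27, 0.72, 1.14] wr [ 0.39 -0.33  0.36] el [ 0.2  -0.45  0.62]
0.095 90 180 marg 0.43 [0.92, 0.94, -0.52, 2.05, 1.11, 0.47, -1.86] wr [ 0.39 -0.33  0.36] el [ 0.25 -0.4   0.67]
```

```bash
cat > pot.py <<'E'
from ik import *
pc=np.array([.479,-.309]); hd=np.radians(-169.9); d=.08
G=np.array([*(pc+d*np.array([np.cos(hd),np.sin(hd)])),.053])
def potax(th,Q):
    t=np.radians(th); a=Q.apply([-np.cos(t),0,-np.sin(t)]); h=Q.apply([-np.sin(t),0,np.cos(t)]); return a,h
def pourpose(th,yaw,pit,roll,M):
    """tool pose with pot mouth centre at M"""
    Q=ori(yaw,pit,roll); a,h=potax(th,Q); Gp=np.array(M)-d*h-.01*a
    return Gp-Q.apply([0,0,.003]),Q,a,h,Gp
def low(th,yaw,pit,roll,M):
    P,Q,a,h,Gp=pourpose(th,yaw,pit,roll,M)
    rim=M[2]-.045*np.sqrt(1-a[2]**2); foot=M[2]-.06*a[2]-.042*np.sqrt(1-a[2]**2)
    B=np.array([Gp+Q.apply([x,y,z]) for x in(-.037,.037) for y in(-.093,-.04,.04,.093) for z in(-.045,-.1,-.2)])
    k=(B[:,0]>.56)&(B[:,1]>-.15)&(B[:,1]<.15)
    return rim,foot,(B[k,2].min() if k.any() else 9),B[:,2].min()
E
python3 - <<'E'
from pot import *
s0=r.get_state()
for th in(35,45):
  Q=ori(10,th); pre=(G-Q.apply([0,0,.1]),Q); gr=(G-Q.apply([0,0,.003]),Q); q0=ik(*gr,np.array([1.6,1.37,-1.08,2.3,2.58,.51,.42]))[0]
  print('TH',th,q0.round(2)); lift=(gr[0]+[0,0,.17],Q)
  res=[]
  for yaw in(-30,0,30,50):
    for sg in(1,-1):
      up=pourpose(th,yaw,th,0,[.64,-.04,.24])[:2]
      q1,m1,e1=path(q0,[lift,up],4,False)
      if e1>1: print('noup',yaw); continue
      for pit in(0,15):
        M=[.66,-.04,.17]; rf=135; 
        mid=pourpose(th,yaw,(th+pit)/2,sg*rf/2,[.65,-.04,.21])[:2]; end=pourpose(th,yaw,pit,sg*rf,M)
        q2,m2,e2=path(q1,[mid,end[:2]],4,False)
        res.append((min(m1,m2),e2,yaw,sg,pit,end[2].round(2),np.round(low(th,yaw,pit,sg*rf,M),3),q2.round(2)))
  for x in sorted(res,key=lambda x:-x[0])[:7]: print(*x)
E
```

```text
TH 35 [ 1.72  1.53 -1.14  2.3   2.72  0.47  0.48]
noup -30
noup -30
noup 0
noup 0
0.09999346387884378 0.0006992562519932112 30 -1 0 [-0.79  0.21 -0.58] [0.133 0.171 0.154 0.116] [ 1.16  1.54 -1.12  2.15  3.97  0.63  1.65]
0.09999346387884378 5.090817847742475e-06 30 -1 15 [-0.9   0.15 -0.41] [0.129 0.156 0.181 0.145] [ 1.04  1.23 -1.    2.18  3.73  0.61  1.55]
0.09993702788903591 9.301394512505791e-06 30 1 15 [-0.32 -0.85 -0.41] [0.129 0.156 0.236 0.145] [ 1.06  1.48 -1.37  2.37  3.06  0.76 -2.38]
0.0999206591732944 1.067640550888047e-05 30 1 0 [-0.21 -0.79 -0.58] [0.133 0.171 0.21  0.116] [ 1.16  1.77 -1.37  2.33  3.43  0.68 -2.37]
0.06878449144016474 0.008030224008266177 50 1 0 [ 0.08 -0.81 -0.58] [0.133 0.171 0.154 0.116] [ 1.25  1.69 -1.37  2.   -0.75  0.16  1.73]
0.0504307277989664 0.005672156242986775 50 1 15 [-0.01 -0.91 -0.41] [0.129 0.156 0.181 0.145] [ 1.2   1.5  -1.42  2.05  1.33  0.1  -0.53]
6.938893903907228e-18 22.33411981323259 50 -1 0 [-0.81 -0.07 -0.58] [0.133 0.171 0.154 0.116] [ 1.23  1.7  -1.44  1.97  4.14  0.04  1.53]
TH 45 [ 1.59  1.37 -1.08  2.3   2.58  0.51  0
[... 299 characters left out ...]
1.64]
0.09993154329075526 9.405146520930297e-06 30 1 15 [-0.45 -0.84 -0.3 ] [0.127 0.148 0.24  0.149] [ 1.03  1.46 -1.37  2.36  3.05  0.79 -2.4 ]
0.09991851309642308 9.81924406747938e-06 30 1 0 [-0.36 -0.79 -0.5 ] [0.131 0.164 0.217 0.123] [ 1.12  1.75 -1.37  2.34  3.43  0.72 -2.38]
0.06818067120841953 0.013023328585930086 50 1 0 [-0.07 -0.86 -0.5 ] [0.131 0.164 0.161 0.123] [ 1.23  1.69 -1.39  2.03 -0.9   0.12  1.88]
0.047220134419501125 0.005359941122964167 50 1 15 [-0.14 -0.94 -0.3 ] [0.127 0.148 0.185 0.149] [ 1.17  1.49 -1.42  2.07  1.72  0.1  -0.93]
0.03333013941017704 0.020979038551711515 0 -1 15 [-0.81  0.5  -0.3 ] [0.127 0.148 0.185 0.149] [ 0.8   1.48 -1.37  2.51  2.96  1.66  2.13]
```

```bash
python3 - <<'E'
from pot import *
res=[]
for th in(40,48):
  Q=ori(10,th); gr=(G-Q.apply([0,0,.003]),Q); q0=ik(*gr,np.array([1.6,1.37,-1.08,2.3,2.58,.51,.42]))[0]
  lift=(gr[0]+[0,0,.17],Q)
  for yaw in(20,30,40):
      up=pourpose(th,yaw,th,0,[.67,-.05,.24])[:2]
      q1,m1,e1=path(q0,[lift,up],4,False)
      if e1>1: continue
      for pit,rf in((0,150),(0,165),(-8,140),(-8,155)):
        M=[.69,-.04,.16]
        mid=pourpose(th,yaw,(th+pit)/2,-rf/2,[.68,-.04,.21])[:2]; end=pourpose(th,yaw,pit,-rf,M)
        q2,m2,e2=path(q1,[mid,end[:2]],4,False)
        res.append((round(m1,2),round(m2,2),round(e2,1),th,yaw,pit,rf,end[2].round(2),np.round(low(th,yaw,pit,-rf,M),3),q2.round(2)))
for x in sorted(res,key=lambda x:-min(x[0],x[1])-.4*(-x[7][2])+x[2])[:10]: print(*x)
E
```

```text
0.24 0.24 0.0 48 20 0 165 [-0.76 -0.09 -0.65] [0.126 0.167 0.178 0.164] [ 0.63  1.24 -0.46  2.29  3.87  1.52  1.85]
0.24 0.27 0.0 48 20 0 150 [-0.81  0.06 -0.58] [0.123 0.161 0.165 0.139] [ 0.78  1.3  -0.65  2.24  3.87  1.32  1.71]
0.13 0.23 0.0 40 20 0 165 [-0.67 -0.03 -0.74] [0.13  0.176 0.171 0.157] [ 0.61  1.25 -0.41  2.3   3.89  1.57  1.85]
0.13 0.1 0.0 40 20 -8 155 [-0.62  0.12 -0.78] [0.132 0.18  0.142 0.105] [ 0.7   1.39 -0.5   2.23  4.04  1.59  1.78]
0.19 0.1 0.0 40 30 -8 155 [-0.63  0.01 -0.78] [0.132 0.18  0.149 0.105] [ 1.19  1.77 -1.3   2.07  4.04  0.49  2.11]
0.24 0.12 0.0 48 20 -8 155 [-0.71  0.04 -0.7 ] [0.128 0.172 0.149 0.113] [ 0.75  1.39 -0.58  2.22  4.02  1.5   1.8 ]
0.19 0.1 0.0 40 30 0 165 [-0.66 -0.15 -0.74] [0.13  0.176 0.171 0.157] [ 1.    1.4  -0.92  2.14  4.04  0.87  1.99]
0.13 0.25 0.0 40 20 0 150 [-0.74  0.14 -0.66] [0.126 0.168 0.159 0.133] [ 0.75  1.3  -0.59  2.26  3.89  1.39  1.69]
0.18 0.13 0.0 48 30 0 165 [-0.73 -0.22 -0.65] [0.126 0.167 0.178 0.164] [ 1.    1.4  -0.96  2.13  4.01  0.84  2.  ]
0.18 0.1 0.0 48 30 -8 155 [-0.71 -0.08 -0.7 ] [0.128 0.172 0.157 0.113] [ 1.17  1.74 -1.29  2.06  4.04  0.51  2.09]
```

```bash
python3 - <<'E'
from pot import *
s=r.get_state(); th=48; Q=ori(10,th)
pre=(G-Q.apply([0,0,.09]),Q); gr=(G-Q.apply([0,0,.003]),Q)
for A in([.46,.25,.30],),:
  w=[(np.array([.45,.25,.28]),ori(-10,70),1),(np.array([.50,0,.30]),ori(0,85),1),(np.array([.44,-.25,.28]),ori(0,75),1),(*pre,1),(*gr,1)]
  path(s['q'],[x[:2] for x in w],6); plan(w)
  q,m,e=path(s['q'],[x[:2] for x in w],6,False)
  up=pourpose(th,20,th,0,[.67,-.05,.24])[:2]; mid=pourpose(th,20,24,-80,[.68,-.04,.21])[:2]; end=pourpose(th,20,0,-165,[.69,-.04,.16])[:2]
  path(q,[(gr[0]+[0,0,.17],Q),up,mid,end])
E
```

```text
marg 0.35 err 0.0 dq 0.35 q [-0.28, 0.53, -0.74, 2.08, 1.05, 0.78, -0.34] el z0.82 wr [0.35, 0.27, 0.57]
  marg 0.47 err 0.0 dq 0.20 q [0.51, 0.58, -0.98, 1.93, 0.68, 0.88, 0.77] el z0.80 wr [0.47, -0.0, 0.6]
  marg 0.45 err 0.0 dq 0.11 q [1.14, 0.6, -1.02, 2.06, 0.81, 0.61, 1.2] el z0.80 wr [0.36, -0.25, 0.57]
  marg 0.16 err 0.0 dq 0.63 q [1.7, 1.17, -1.1, 2.35, 2.38, 0.37, 0.53] el z0.54 wr [0.14, -0.37, 0.35]
  marg 0.21 err 0.0 dq 0.03 q [1.57, 1.35, -1.1, 2.29, 2.44, 0.54, 0.51] el z0.44 wr [0.2, -0.36, 0.28]
dp [-189, -81, 3] tw [-0.165, 0.688, -0.2]
dp [-94, -238, 13] tw [-0.038, 0.261, -0.171]
dp [62, -250, 15] tw [0.0, -0.175, 0.0]
dp [137, -83, 129] tw [-0.084, -0.47, -0.155]
dp [0, 0, 87] tw [0.0, 0.0, 0.0]
  marg 0.13 err 0.0 dq 0.09 q [1.58, 0.88, -1.1, 2.27, 2.13, 0.17, 0.51] el z0.68 wr [0.2, -0.36, 0.45]
  marg 0.19 err 0.0 dq 0.12 q [0.94, 0.98, -1.27, 2.21, 2.09, 0.61, 0.2] el z0.64 wr [0.4, -0.15, 0.46]
  marg 0.21 err 0.0 dq 0.18 q [1.0, 1.18, -1.1, 2.2, 3.15, 0.66, 0.95] el z0.54 wr [0.4, -0.21, 0.34]
  marg 0.24 err 0.0 dq 0.19 q [0.71, 1.27, -0.59, 2.28, 3.85, 1.42, 1.95] el z0.50 wr [0.36, -0.18, 0.22]
```

Request:
step_arm(
  motion=[
    {"dp":[-60,-10,-20],"twist":[0,0,0],"hand":1},
    {"dp":[-95,-35,-8],"twist":[-0.04,0.17,-0.05],"hand":1},
    {"dp":[-130,-50,-2],"twist":[-0.08,0.34,-0.1],"hand":1},
    {"dp":[-160,-65,0],"twist":[-0.12,0.51,-0.15],"hand":1},
    {"dp":[-189,-81,3],"twist":[-0.165,0.688,-0.2],"hand":1},
  ],
  force=58,
)

```text
clock: 15.92
tool_pos: [0.4479, 0.2521, 0.2663]
eef_rot: [0.107, 0.969, -0.043, 0.22]
contact_force: [-0.5, 0.1, -0.8]
opening: 1.002
finger_force: 0.0
```

Request:
step_arm(
  motion=[
    {"dp":[-19,-48,3],"twist":[-0.008,0.052,-0.034],"hand":1},
    {"dp":[-38,-95,5],"twist":[-0.015,0.104,-0.068],"hand":1},
    {"dp":[-56,-143,8],"twist":[-0.023,0.157,-0.103],"hand":1},
    {"dp":[-75,-190,10],"twist":[-0.03,0.209,-0.137],"hand":1},
    {"dp":[-94,-238,13],"twist":[-0.038,0.261,-0.171],"hand":1},
  ],
)

```text
clock: 16.55
tool_pos: [0.481, 0.0011, 0.3033]
eef_rot: [0.024, 0.995, -0.03, 0.09]
contact_force: [1.0, 0.1, -0.3]
opening: 1.001
finger_force: 0.0
```

Request:
step_arm(
  motion=[
    {"dp":[12,-50,3],"twist":[0,-0.035,0],"hand":1},
    {"dp":[25,-100,6],"twist":[0,-0.07,0],"hand":1},
    {"dp":[37,-150,9],"twist":[0,-0.105,0],"hand":1},
    {"dp":[50,-200,12],"twist":[0,-0.14,0],"hand":1},
    {"dp":[62,-250,15],"twist":[0,-0.175,0],"hand":1},
  ],
)

```text
clock: 17.18
tool_pos: [0.4084, -0.2459, 0.2905]
eef_rot: [0.022, 0.983, -0.032, 0.178]
contact_force: [0.9, -0.5, 0.2]
opening: 1.001
finger_force: 0.0
```

```bash
python3 - <<'E'
from pot import *
rec(); s=r.get_state(); th=48; Q=ori(10,th)
pre=(G-Q.apply([0,0,.09]),Q); gr=(G-Q.apply([0,0,.003]),Q)
w=[(*pre,1),(*gr,1)]
path(s['q'],[x[:2] for x in w],6); plan(w)
E
```

```text
t 17.18 q [1.07, 0.45, -0.8, 2.23, 0.87, 0.33, 1.11] p [0.4084, -0.2459, 0.2905] z [0.348, -0.071, -0.935] F [0.9, -0.5, 0.2] op 1.001 ff 0.0
  marg 0.10 err 0.0 dq 0.59 q [1.69, 1.17, -1.09, 2.35, 2.41, 0.36, 0.49] el z0.55 wr [0.14, -0.37, 0.35]
  marg 0.21 err 0.0 dq 0.03 q [1.57, 1.35, -1.09, 2.29, 2.47, 0.53, 0.48] el z0.45 wr [0.2, -0.36, 0.28]
dp [120, -81, 142] tw [-0.168, -0.379, -0.168]
dp [0, 0, 87] tw [0.0, 0.0, 0.0]
```

Request:
step_arm(
  motion=[
    {"dp":[12,-8,14],"twist":[-0.017,-0.038,-0.017],"hand":1},
    {"dp":[24,-16,28],"twist":[-0.034,-0.076,-0.034],"hand":1},
    {"dp":[36,-24,43],"twist":[-0.05,-0.114,-0.05],"hand":1},
    {"dp":[48,-32,57],"twist":[-0.067,-0.152,-0.067],"hand":1},
    {"dp":[60,-40,71],"twist":[-0.084,-0.19,-0.084],"hand":1},
  ],
)

```text
clock: 17.8
tool_pos: [0.3766, -0.2854, 0.2075]
eef_rot: [-0.03, 0.965, -0.002, 0.261]
contact_force: [-1.2, -0.7, -2.0]
opening: 0.999
finger_force: 0.0
```

Request:
step_arm(
  motion=[
    {"dp":[0,0,0],"twist":[0,0,0],"hand":1},
  ],
)

```text
clock: 17.92
tool_pos: [0.3719, -0.2861, 0.203]
eef_rot: [-0.024, 0.966, 0.003, 0.257]
contact_force: [0.1, 0.6, 0.4]
opening: 0.999
finger_force: 0.0
```

```bash
python3 - <<'E'
from pot import *
rec(); s=r.get_state(); th=48; Q=ori(10,th)
pre=(G-Q.apply([0,0,.09]),Q); gr=(G-Q.apply([0,0,.003]),Q)
w=[(*pre,1),(*gr,1)]
path(s['q'],[x[:2] for x in w],6); plan(w)
E
```

```text
t 17.93 q [1.39, 0.77, -1.0, 2.38, 2.09, 0.34, 0.26] p [0.3719, -0.2861, 0.203] z [0.496, 0.018, -0.868] F [0.1, 0.6, 0.4] op 0.999 ff 0.0
  marg 0.16 err 0.0 dq 0.08 q [1.68, 1.15, -1.06, 2.35, 2.47, 0.35, 0.43] el z0.55 wr [0.14, -0.37, 0.35]
  marg 0.21 err 0.0 dq 0.03 q [1.56, 1.33, -1.06, 2.29, 2.52, 0.51, 0.42] el z0.46 wr [0.2, -0.36, 0.28]
dp [70, -45, 56] tw [-0.08, -0.214, -0.098]
dp [0, 0, 87] tw [0.0, 0.0, 0.0]
```

Request:
step_arm(
  motion=[
    {"dp":[14,-9,11],"twist":[-0.016,-0.043,-0.02],"hand":1},
    {"dp":[28,-18,22],"twist":[-0.032,-0.086,-0.039],"hand":1},
    {"dp":[42,-27,34],"twist":[-0.048,-0.128,-0.059],"hand":1},
    {"dp":[56,-36,45],"twist":[-0.064,-0.171,-0.078],"hand":1},
    {"dp":[70,-45,56],"twist":[-0.08,-0.214,-0.098],"hand":1},
  ],
)

```text
clock: 18.55
tool_pos: [0.3459, -0.3336, 0.1243]
eef_rot: [-0.088, 0.93, 0.027, 0.357]
contact_force: [-0.4, 0.1, 0.8]
opening: 1.0
finger_force: 0.0
```

Request:
step_arm(
  motion=[
    {"dp":[0,0,0],"twist":[0,0,0],"hand":1},
  ],
)

```text
clock: 18.68
tool_pos: [0.3448, -0.3343, 0.1233]
eef_rot: [-0.085, 0.93, 0.028, 0.356]
contact_force: [0.8, -0.2, 0.2]
opening: 0.997
finger_force: 0.0
```

```bash
python3 - <<'E'
from pot import *
rec(); s=r.get_state(); th=48; Q=ori(10,th)
pre=(G-Q.apply([0,0,.09]),Q); gr=(G-Q.apply([0,0,.003]),Q)
plan([(*gr,1)])
a=cam('wrist'); W=cloud(a); save(a,'w1.png')
w=W.reshape(-1,3); dd=np.hypot(w[:,0]-.479,w[:,1]+.309); m=(dd>.055)&(dd<.14)&(w[:,2]>.04)&(w[:,2]<.08)&(w[:,1]<-.29)&(w[:,1]>-.36); q=w[m]
print(m.sum(), q.mean(0) if m.sum() else '')
k=m&(np.abs(dd-.08)<.004); print('at .08:',w[k].mean(0),w[k].min(0),w[k].max(0))
E
```

```text
t 18.68 q [1.67, 1.14, -1.06, 2.35, 2.48, 0.35, 0.43] p [0.3448, -0.3343, 0.1233] z [0.658, 0.112, -0.745] F [0.8, -0.2, 0.2] op 0.997 ff 0.0
dp [5, 2, 87] tw [-0.004, -0.003, 0.009]
1489 [ 0.38006921 -0.32996566  0.05736817]
at .08: [ 0.40078873 -0.32583508  0.05899066] [ 0.39625535 -0.33419448  0.05635253] [ 0.40558192 -0.31781101  0.06007293]
```

View pics/w1.png

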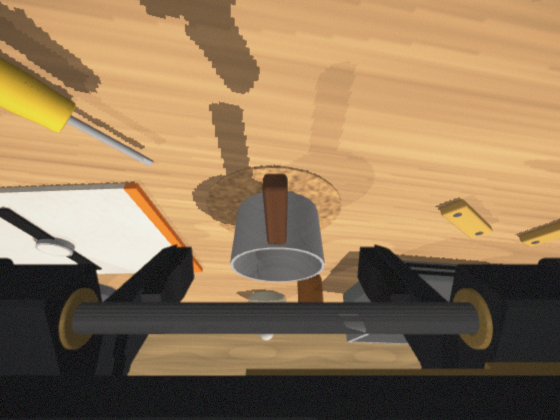

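Request:
step_arm(
  motion=[
    {"dp":[1,0,22],"twist":[0,0,0],"hand":1},
    {"dp":[2,-1,44],"twist":[0,0,0],"hand":1},
    {"dp":[3,-1,66],"twist":[-0.004,-0.003,0.009],"hand":1},
    {"dp":[4,-1,80],"twist":[-0.004,-0.003,0.009],"hand":1},
    {"dp":[5,-1,87],"twist":[-0.004,-0.003,0.009],"hand":1},
  ],
)

```text
clock: 19.35
tool_pos: [0.4001, -0.3251, 0.0564]
eef_rot: [-0.083, 0.929, 0.031, 0.359]
contact_force: [-0.3, -0.6, 1.2]
opening: 1.001
finger_force: 0.0
```

Request:
step_arm(
  motion=[
    {"dp":[0,0,0],"twist":[0,0,0],"hand":-0.3},
    {"dp":[0,0,0],"twist":[0,0,0],"hand":-0.5},
    {"dp":[0,0,0],"twist":[0,0,0],"hand":-0.9},
    {"dp":[0,0,0],"twist":[0,0,0],"hand":-0.9},
    {"dp":[0,0,0],"twist":[0,0,0],"hand":-0.9},
  ],
  force=58,
)

```text
clock: 19.98
tool_pos: [0.3989, -0.3259, 0.0558]
eef_rot: [-0.082, 0.929, 0.031, 0.359]
contact_force: [-0.6, 0.4, 0.7]
opening: 0.454
finger_force: 0.0
```

```bash
python3 - <<'E'
from pot import *
rec(); s=r.get_state(); th=48; Q=R.from_quat(s['eef_rot']); p=s['tool_pos']
w=[(p+[0,0,.03],Q,1)]
plan(w)
up=pourpose(th,20,th,0,[.67,-.05,.24])[:2]
w=[(p+[0,0,.17],Q,1),(*up,2)]
plan(w); path(s['q'],[x[:2] for x in w])
E
```

```text
t 19.98 q [1.56, 1.33, -1.05, 2.29, 2.53, 0.49, 0.42] p [0.3989, -0.3259, 0.0558] z [0.663, 0.117, -0.74] F [-0.6, 0.4, 0.7] op 0.454 ff 0.0
dp [-20, 0, -22] tw [0.0, 0.0, 0.0]
dp [-114, 0, -126] tw [0.0, 0.0, 0.0]
dp [-89, 105, 76] tw [-0.058, 0.003, -0.064]
dp [-95, 95, 82] tw [-0.058, 0.003, -0.064]
  marg 0.10 err 0.0 dq 0.10 q [1.58, 0.87, -1.07, 2.27, 2.24, 0.14, 0.41] el z0.69 wr [0.2, -0.36, 0.45]
  marg 0.22 err 0.0 dq 0.12 q [0.93, 0.95, -1.23, 2.21, 2.12, 0.58, 0.16] el z0.65 wr [0.4, -0.15, 0.46]
```

Request:
step_arm(
  motion=[
    {"dp":[0,0,0],"twist":[0,0,0],"hand":-0.95},
    {"dp":[0,0,0],"twist":[0,0,0],"hand":-0.95},
    {"dp":[0,0,0],"twist":[0,0,0],"hand":-0.95},
    {"dp":[0,0,0],"twist":[0,0,0],"hand":-0.95},
    {"dp":[0,0,0],"twist":[0,0,0],"hand":-0.95},
  ],
)

```text
clock: 20.6
tool_pos: [0.399, -0.3256, 0.0558]
eef_rot: [-0.082, 0.929, 0.032, 0.359]
contact_force: [-1.0, 0.4, -1.3]
opening: 0.174
finger_force: 57.8
```

Request:
step_arm(
  motion=[
    {"dp":[-4,0,-4],"twist":[0,0,0],"hand":-0.95},
    {"dp":[-10,0,-11],"twist":[0,0,0],"hand":-0.95},
    {"dp":[-20,0,-22],"twist":[0,0,0],"hand":-0.95},
    {"dp":[-30,0,-33],"twist":[0,0,0],"hand":-0.95},
    {"dp":[-40,0,-44],"twist":[0,0,0],"hand":-0.95},
  ],
)

```text
clock: 21.22
tool_pos: [0.399, -0.3256, 0.1167]
eef_rot: [-0.082, 0.929, 0.031, 0.36]
contact_force: [0.0, -0.4, -2.0]
opening: 0.175
finger_force: 57.8
```

```bash
python3 - <<'E'
from pot import *
rec(); s=r.get_state(); th=48; Q=R.from_quat(s['eef_rot']); p=s['tool_pos']
up=pourpose(th,20,th,0,[.67,-.05,.24])[:2]
w=[(p+[.09,.03,.10],Q,1),(*up,2)]
plan(w); path(s['q'],[x[:2] for x in w])
b=cam('top'); W=cloud(b).reshape(-1,3); m=(np.hypot(W[:,0]-.479,W[:,1]+.309)<.052)&(W[:,2]>.1)&(W[:,2]<.135); v=W[m]
print('rim',m.sum(),v.mean(0)); A=np.column_stack([v[:,:2],np.ones(len(v))]); print('plane slope',np.linalg.lstsq(A,v[:,2],rcond=None)[0])
E
```

```text
t 21.23 q [1.56, 1.18, -1.08, 2.3, 2.45, 0.41, 0.39] p [0.399, -0.3256, 0.1167] z [0.663, 0.117, -0.739] F [0.0, -0.4, -2.0] op 0.175 ff 57.82140210270882
dp [-137, 14, -11] tw [0.0, 0.0, 0.0]
dp [-57, 98, 41] tw [-0.058, 0.003, -0.064]
dp [-63, 92, 47] tw [-0.058, 0.003, -0.064]
  marg 0.23 err 0.0 dq 0.05 q [1.37, 0.92, -1.08, 2.2, 2.22, 0.27, 0.31] el z0.67 wr [0.29, -0.33, 0.44]
  marg 0.26 err 0.0 dq 0.08 q [0.92, 0.94, -1.21, 2.21, 2.15, 0.56, 0.13] el z0.66 wr [0.4, -0.15, 0.46]
rim 620 [ 0.47739482 -0.31571713  0.11575477]
plane slope [-0.01844837  0.02165356  0.13139832]
```

Request:
step_arm(
  motion=[
    {"dp":[-20,2,-2],"twist":[0,0,0],"hand":-0.95},
    {"dp":[-50,5,-4],"twist":[0,0,0],"hand":-0.95},
    {"dp":[-80,8,-6],"twist":[0,0,0],"hand":-0.95},
    {"dp":[-110,11,-9],"twist":[0,0,0],"hand":-0.95},
    {"dp":[-137,14,-11],"twist":[0,0,0],"hand":-0.95},
  ],
)

```text
clock: 21.9
tool_pos: [0.4905, -0.2938, 0.2173]
eef_rot: [-0.083, 0.929, 0.032, 0.36]
contact_force: [-0.3, -0.1, -2.0]
opening: 0.172
finger_force: 57.8
```

Request:
step_arm(
  motion=[
    {"dp":[-11,20,8],"twist":[-0.012,0,-0.013],"hand":-0.95},
    {"dp":[-23,39,16],"twist":[-0.023,0.001,-0.026],"hand":-0.95},
    {"dp":[-34,59,25],"twist":[-0.035,0.002,-0.038],"hand":-0.95},
    {"dp":[-46,78,33],"twist":[-0.046,0.002,-0.051],"hand":-0.95},
    {"dp":[-57,98,41],"twist":[-0.058,0.003,-0.064],"hand":-0.95},
  ],
)

```text
clock: 22.52
tool_pos: [0.5412, -0.1846, 0.2244]
eef_rot: [-0.123, 0.925, 0.048, 0.357]
contact_force: [-0.4, 0.4, -2.9]
opening: 0.173
finger_force: 57.8
```

Request:
step_arm(
  motion=[
    {"dp":[-13,18,9],"twist":[-0.012,0,-0.013],"hand":-0.95},
    {"dp":[-25,37,19],"twist":[-0.023,0.001,-0.026],"hand":-0.95},
    {"dp":[-38,55,28],"twist":[-0.035,0.002,-0.038],"hand":-0.95},
    {"dp":[-50,74,38],"twist":[-0.046,0.002,-0.051],"hand":-0.95},
    {"dp":[-63,92,47],"twist":[-0.058,0.003,-0.064],"hand":-0.95},
  ],
)

```text
clock: 23.15
tool_pos: [0.5923, -0.0751, 0.2315]
eef_rot: [-0.163, 0.919, 0.063, 0.353]
contact_force: [0.7, 0.4, -2.2]
opening: 0.176
finger_force: 57.8
```

```bash
python3 - <<'E'
from pot import *
rec(); s=r.get_state(); th=48
w=[(*pourpose(th,20,34,-45,[.675,-.045,.225])[:2],1),(*pourpose(th,20,22,-85,[.68,-.04,.20])[:2],1),(*pourpose(th,20,10,-125,[.685,-.04,.18])[:2],1),(*pourpose(th,20,0,-165,[.69,-.04,.16])[:2],1)]
plan(w); path(s['q'],[x[:2] for x in w])
for a in((34,-45,.225),(22,-85,.2),(10,-125,.18),(0,-165,.16)): print(np.round(low(th,20,a[0],a[1],[.68,-.04,a[2]]),3), pourpose(th,20,a[0],a[1],[.68,-.04,a[2]])[2].round(2))
E
```

```text
t 23.15 q [0.92, 0.95, -1.22, 2.22, 2.14, 0.57, 0.14] p [0.5923, -0.0751, 0.2315] z [0.628, 0.231, -0.744] F [0.7, 0.4, -2.2] op 0.176 ff 57.82261736690998
dp [-4, -47, 27] tw [0.098, -0.231, -0.781]
dp [2, -21, 22] tw [0.194, -0.09, -0.696]
dp [-11, -15, 5] tw [0.206, 0.055, -0.696]
dp [-30, -18, -2] tw [0.102, 0.146, -0.696]
  marg 0.26 err 0.0 dq 0.11 q [1.0, 1.11, -1.15, 2.22, 2.76, 0.6, 0.58] el z0.58 wr [0.39, -0.2, 0.38]
  marg 0.33 err 0.0 dq 0.08 q [0.99, 1.2, -1.06, 2.2, 3.25, 0.69, 0.97] el z0.53 wr [0.39, -0.21, 0.33]
  marg 0.33 err 0.0 dq 0.08 q [0.92, 1.25, -0.91, 2.22, 3.62, 0.95, 1.42] el z0.50 wr [0.38, -0.21, 0.28]
  marg 0.28 err 0.0 dq 0.11 q [0.77, 1.3, -0.68, 2.28, 3.83, 1.35, 2.02] el z0.48 wr [0.36, -0.18, 0.22]
[0.198 0.152 0.192 0.161] [-0.49  0.32  0.81]
[0.158 0.14  0.146 0.14 ] [-0.85  0.4   0.33]
[0.136 0.154 0.137 0.137] [-0.94  0.24 -0.25]
[0.126 0.167 0.178 0.164] [-0.76 -0.09 -0.65]
```

Request:
step_arm(
  motion=[
    {"dp":[-1,-9,5],"twist":[0.02,-0.046,-0.156],"hand":-0.95},
    {"dp":[-2,-19,11],"twist":[0.039,-0.092,-0.312],"hand":-0.95},
    {"dp":[-2,-28,16],"twist":[0.059,-0.139,-0.469],"hand":-0.95},
    {"dp":[-3,-38,22],"twist":[0.078,-0.185,-0.625],"hand":-0.95},
    {"dp":[-4,-47,27],"twist":[0.098,-0.231,-0.781],"hand":-0.95},
  ],
)

```text
clock: 23.78
tool_pos: [0.6283, -0.1132, 0.214]
eef_rot: [-0.476, 0.743, -0.103, 0.459]
contact_force: [-0.1, -0.1, -1.8]
opening: 0.172
finger_force: 57.8
```

Request:
step_arm(
  motion=[
    {"dp":[0,-4,4],"twist":[0.039,-0.018,-0.139],"hand":-0.95},
    {"dp":[1,-8,9],"twist":[0.078,-0.036,-0.278],"hand":-0.95},
    {"dp":[1,-13,13],"twist":[0.116,-0.054,-0.418],"hand":-0.95},
    {"dp":[2,-17,18],"twist":[0.155,-0.072,-0.557],"hand":-0.95},
    {"dp":[2,-21,22],"twist":[0.194,-0.09,-0.696],"hand":-0.95},
  ],
)

```text
clock: 24.4
tool_pos: [0.6581, -0.1197, 0.2127]
eef_rot: [0.659, -0.503, 0.302, -0.471]
contact_force: [-0.3, -0.1, -2.2]
opening: 0.173
finger_force: 57.9
```

Request:
step_arm(
  motion=[
    {"dp":[-2,-3,1],"twist":[0.041,0.011,-0.139],"hand":-0.95},
    {"dp":[-4,-6,2],"twist":[0.082,0.022,-0.278],"hand":-0.95},
    {"dp":[-7,-9,3],"twist":[0.124,0.033,-0.418],"hand":-0.95},
    {"dp":[-9,-12,4],"twist":[0.165,0.044,-0.557],"hand":-0.95},
    {"dp":[-11,-15,5],"twist":[0.206,0.055,-0.696],"hand":-0.95},
  ],
)

```text
clock: 25.02
tool_pos: [0.6648, -0.1069, 0.2254]
eef_rot: [0.732, -0.228, 0.511, -0.39]
contact_force: [0.3, 0.6, -2.1]
opening: 0.173
finger_force: 57.9
```

Request:
step_arm(
  motion=[
    {"dp":[-6,-4,0],"twist":[0.02,0.029,-0.139],"hand":-0.95},
    {"dp":[-12,-7,-1],"twist":[0.041,0.058,-0.278],"hand":-0.95},
    {"dp":[-18,-11,-1],"twist":[0.061,0.088,-0.418],"hand":-0.95},
    {"dp":[-24,-14,-2],"twist":[0.082,0.117,-0.557],"hand":-0.95},
    {"dp":[-30,-18,-2],"twist":[0.102,0.146,-0.696],"hand":-0.95},
  ],
)

```text
clock: 25.65
tool_pos: [0.6508, -0.075, 0.2234]
eef_rot: [0.706, 0.033, 0.675, -0.21]
contact_force: [-0.1, -0.1, -1.0]
opening: 0.172
finger_force: 57.8
```

Request:
step_arm(
  motion=[
    {"dp":[0,0,0],"twist":[0,0,0],"hand":-0.95},
    {"dp":[0,0,0],"twist":[0,0,0],"hand":-0.95},
  ],
)

```text
clock: 25.9
tool_pos: [0.6508, -0.0761, 0.2236]
eef_rot: [0.707, 0.03, 0.674, -0.212]
contact_force: [0.2, 0.6, 0.2]
opening: 0.174
finger_force: 57.8
```

```bash
python3 - <<'E'
from pot import *
rec(); s=r.get_state(); th=48
a=cam('scene');b=cam('top')
cv2.imwrite('pics/p3.png',cv2.hconcat([cv2.resize(a['pixels'][140:340,140:360],(400,364)),cv2.resize(b['pixels'][80:280,180:400],(400,364))])[...,::-1])
mp=np.array([.478,-.317]);
w=[(*pourpose(th,20,10,-125,[.68,-.04,.19])[:2],1),(*pourpose(th,20,22,-85,[.67,-.04,.21])[:2],1),(*pourpose(th,20,34,-45,[.66,-.045,.23])[:2],1),(*pourpose(th,20,th,0,[.66,-.06,.235])[:2],1)]
plan(w); path(s['q'],[x[:2] for x in w])
E
```

```text
t 25.9 q [0.78, 1.31, -0.7, 2.27, 3.84, 1.33, 2.02] p [0.6508, -0.0761, 0.2236] z [0.94, 0.34, -0.001] F [0.2, 0.6, 0.2] op 0.174 ff 57.82800167798996
dp [20, 26, -2] tw [-0.1, -0.147, 0.697]
dp [-2, 17, -13] tw [-0.206, -0.055, 0.696]
dp [-16, 17, -26] tw [-0.194, 0.09, 0.696]
dp [-20, 26, -22] tw [-0.096, 0.232, 0.781]
  marg 0.28 err 0.0 dq 0.10 q [0.93, 1.22, -0.91, 2.24, 3.62, 0.95, 1.4] el z0.52 wr [0.38, -0.21, 0.29]
  marg 0.31 err 0.0 dq 0.08 q [1.0, 1.18, -1.07, 2.22, 3.24, 0.7, 0.96] el z0.54 wr [0.38, -0.21, 0.34]
  marg 0.30 err 0.0 dq 0.08 q [1.01, 1.09, -1.16, 2.26, 2.77, 0.61, 0.56] el z0.58 wr [0.38, -0.2, 0.39]
  marg 0.26 err 0.0 dq 0.11 q [0.95, 0.95, -1.21, 2.23, 2.17, 0.56, 0.14] el z0.65 wr [0.39, -0.16, 0.45]
```

View pics/p3.png

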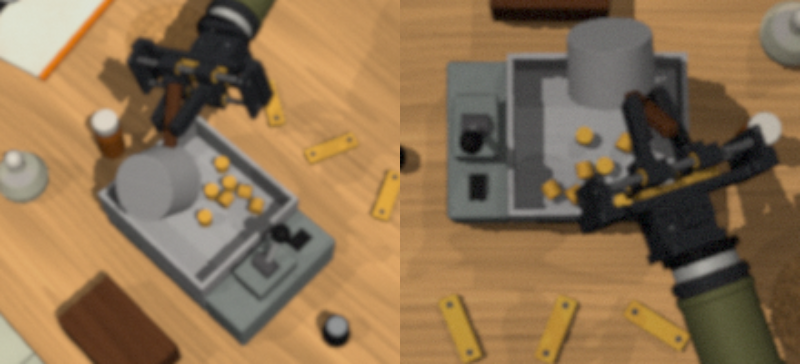

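Request:
step_arm(
  motion=[
    {"dp":[4,5,0],"twist":[-0.02,-0.029,0.139],"hand":-0.95},
    {"dp":[8,10,-1],"twist":[-0.04,-0.059,0.279],"hand":-0.95},
    {"dp":[12,16,-1],"twist":[-0.06,-0.088,0.418],"hand":-0.95},
    {"dp":[16,21,-2],"twist":[-0.08,-0.118,0.558],"hand":-0.95},
    {"dp":[20,26,-2],"twist":[-0.1,-0.147,0.697],"hand":-0.95},
  ],
)

```text
clock: 26.62
tool_pos: [0.6586, -0.106, 0.2362]
eef_rot: [0.731, -0.232, 0.508, -0.392]
contact_force: [-0.1, -0.7, -0.7]
opening: 0.175
finger_force: 57.8
```

Request:
step_arm(
  motion=[
    {"dp":[0,3,-3],"twist":[-0.041,-0.011,0.139],"hand":-0.95},
    {"dp":[-1,7,-5],"twist":[-0.082,-0.022,0.278],"hand":-0.95},
    {"dp":[-1,10,-8],"twist":[-0.124,-0.033,0.418],"hand":-0.95},
    {"dp":[-2,14,-10],"twist":[-0.165,-0.044,0.557],"hand":-0.95},
    {"dp":[-2,17,-13],"twist":[-0.206,-0.055,0.696],"hand":-0.95},
  ],
)

```text
clock: 27.25
tool_pos: [0.6467, -0.1186, 0.2235]
eef_rot: [0.657, -0.507, 0.299, -0.472]
contact_force: [1.5, -0.3, -1.8]
opening: 0.17
finger_force: 57.8
```

Request:
step_arm(
  motion=[
    {"dp":[-3,3,-5],"twist":[-0.039,0.018,0.139],"hand":-0.95},
    {"dp":[-6,7,-10],"twist":[-0.078,0.036,0.278],"hand":-0.95},
    {"dp":[-10,10,-16],"twist":[-0.116,0.054,0.418],"hand":-0.95},
    {"dp":[-13,14,-21],"twist":[-0.155,0.072,0.557],"hand":-0.95},
    {"dp":[-16,17,-26],"twist":[-0.194,0.09,0.696],"hand":-0.95},
  ],
)

```text
clock: 27.88
tool_pos: [0.6124, -0.1123, 0.2189]
eef_rot: [-0.473, 0.746, -0.1, 0.458]
contact_force: [-0.4, 0.0, -2.3]
opening: 0.172
finger_force: 57.8
```

Request:
step_arm(
  motion=[
    {"dp":[-4,5,-4],"twist":[-0.019,0.046,0.156],"hand":-0.95},
    {"dp":[-8,10,-9],"twist":[-0.038,0.093,0.312],"hand":-0.95},
    {"dp":[-12,16,-13],"twist":[-0.058,0.139,0.469],"hand":-0.95},
    {"dp":[-16,21,-18],"twist":[-0.077,0.186,0.625],"hand":-0.95},
    {"dp":[-20,26,-22],"twist":[-0.096,0.232,0.781],"hand":-0.95},
  ],
)

```text
clock: 28.5
tool_pos: [0.5818, -0.0886, 0.2278]
eef_rot: [-0.16, 0.92, 0.063, 0.352]
contact_force: [-0.6, -0.9, -1.2]
opening: 0.172
finger_force: 57.8
```

```bash
python3 - <<'E'
from pot import *
rec(); s=r.get_state(); th=48; Q=ori(10,th)
Gm=G+[-.001,-.008,.001]   # pot to (.478,-.317)
tgt=Gm-Q.apply([0,0,.003])
w=[(tgt+[.07,.04,.15],Q,2),(tgt+[0,0,.07],Q,1),(tgt+[0,0,.015],Q,1)]
plan(w); path(s['q'],[x[:2] for x in w])
b=cam('top');W=cloud(b).reshape(-1,3); m=(np.hypot(W[:,0]-.67,W[:,1]+.05)<.07)&(W[:,2]>.225)&(W[:,2]<.26)
v=W[m]; print('rim',m.sum(),v.mean(0)); A=np.column_stack([v[:,:2],np.ones(len(v))]); print('plane slope',np.linalg.lstsq(A,v[:,2],rcond=None)[0])
cv2.imwrite('pics/p4.png',cv2.resize(b['pixels'][60:280,180:460],(700,550))[...,::-1])
E
```

```text
t 28.5 q [0.94, 0.94, -1.19, 2.23, 2.19, 0.54, 0.11] p [0.5818, -0.0886, 0.2278] z [0.628, 0.228, -0.744] F [-0.6, -0.9, -1.2] op 0.172 ff 57.81873632222414
dp [73, -76, -51] tw [0.058, -0.001, 0.062]
dp [68, -83, -46] tw [0.058, -0.001, 0.062]
dp [110, -27, 9] tw [0.0, 0.0, 0.0]
dp [37, 0, 41] tw [0.0, 0.0, 0.0]
  marg 0.27 err 0.0 dq 0.08 q [1.4, 0.94, -1.1, 2.25, 2.3, 0.31, 0.25] el z0.66 wr [0.27, -0.33, 0.43]
  marg 0.27 err 0.0 dq 0.03 q [1.56, 1.13, -1.05, 2.29, 2.47, 0.36, 0.35] el z0.56 wr [0.2, -0.37, 0.35]
  marg 0.27 err 0.0 dq 0.02 q [1.55, 1.27, -1.03, 2.28, 2.54, 0.44, 0.37] el z0.49 wr [0.2, -0.37, 0.3]
rim 466 [ 0.65530731 -0.06325285  0.23187358]
plane slope [-0.01033509  0.00964945  0.2392566 ]
```

View pics/p4.png

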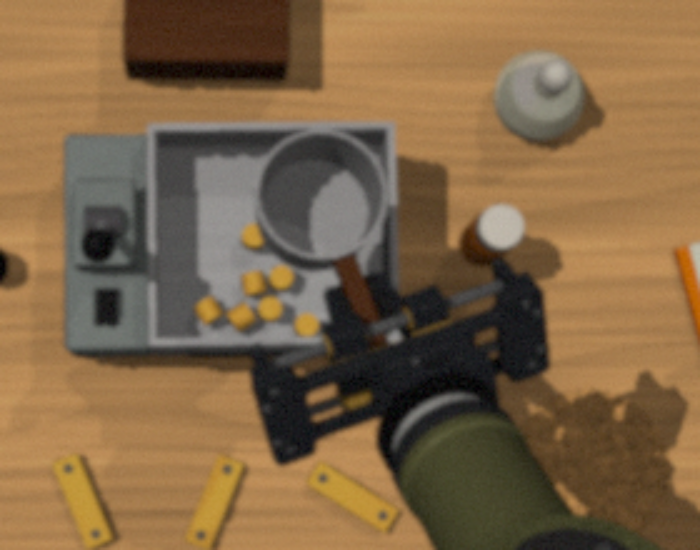

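Request:
step_arm(
  motion=[
    {"dp":[15,-15,-10],"twist":[0.012,0,0.012],"hand":-0.95},
    {"dp":[29,-30,-20],"twist":[0.023,0,0.025],"hand":-0.95},
    {"dp":[44,-46,-31],"twist":[0.035,0,0.037],"hand":-0.95},
    {"dp":[58,-61,-41],"twist":[0.046,-0.001,0.05],"hand":-0.95},
    {"dp":[73,-76,-51],"twist":[0.058,-0.001,0.062],"hand":-0.95},
  ],
)

```text
clock: 29.18
tool_pos: [0.5249, -0.1914, 0.2166]
eef_rot: [-0.124, 0.925, 0.045, 0.356]
contact_force: [-0.4, -0.3, -2.1]
opening: 0.175
finger_force: 57.8
```

Request:
step_arm(
  motion=[
    {"dp":[14,-17,-9],"twist":[0.012,0,0.012],"hand":-0.95},
    {"dp":[27,-33,-18],"twist":[0.023,0,0.025],"hand":-0.95},
    {"dp":[41,-50,-28],"twist":[0.035,0,0.037],"hand":-0.95},
    {"dp":[54,-66,-37],"twist":[0.046,-0.001,0.05],"hand":-0.95},
    {"dp":[68,-83,-46],"twist":[0.058,-0.001,0.062],"hand":-0.95},
  ],
)

```text
clock: 29.8
tool_pos: [0.468, -0.2927, 0.2053]
eef_rot: [-0.085, 0.929, 0.03, 0.358]
contact_force: [0.3, -0.5, -0.4]
opening: 0.175
finger_force: 57.8
```

Request:
step_arm(
  motion=[
    {"dp":[22,-5,2],"twist":[0,0,0],"hand":-0.95},
    {"dp":[44,-11,4],"twist":[0,0,0],"hand":-0.95},
    {"dp":[66,-16,5],"twist":[0,0,0],"hand":-0.95},
    {"dp":[88,-22,7],"twist":[0,0,0],"hand":-0.95},
    {"dp":[110,-27,9],"twist":[0,0,0],"hand":-0.95},
  ],
)

```text
clock: 30.42
tool_pos: [0.3983, -0.3329, 0.1239]
eef_rot: [-0.084, 0.929, 0.03, 0.358]
contact_force: [0.1, -0.4, -1.4]
opening: 0.175
finger_force: 57.8
```

Request:
step_arm(
  motion=[
    {"dp":[9,0,10],"twist":[0,0,0],"hand":-0.95},
    {"dp":[18,0,20],"twist":[0,0,0],"hand":-0.95},
    {"dp":[27,0,30],"twist":[0,0,0],"hand":-0.95},
    {"dp":[34,0,38],"twist":[0,0,0],"hand":-0.95},
    {"dp":[37,0,41],"twist":[0,0,0],"hand":-0.95},
  ],
)

```text
clock: 31.05
tool_pos: [0.3994, -0.332, 0.069]
eef_rot: [-0.084, 0.929, 0.031, 0.358]
contact_force: [0.6, -0.0, -1.1]
opening: 0.175
finger_force: 57.8
```

```bash
python3 - <<'E'
from pot import *
rec(); s=r.get_state(); th=48; Q=R.from_quat(s['eef_rot'])
b=cam('top');W=cloud(b).reshape(-1,3); m=(np.hypot(W[:,0]-.478,W[:,1]+.317)<.055)&(W[:,2]>.07)&(W[:,2]<.095)
v=W[m]; f=lambda p:np.hypot(v[:,0]-p[0],v[:,1]-p[1])-p[2]
print('rim',m.sum(),v.mean(0),least_squares(f,[.478,-.317,.044],loss='soft_l1',f_scale=.002).x.round(4))
p=s['tool_pos']; tgt=np.array([p[0],p[1],.0558])
plan([(tgt+[0,0,.004],Q,1),(tgt,Q,1)])
E
```

```text
t 31.05 q [1.55, 1.28, -1.03, 2.28, 2.55, 0.44, 0.38] p [0.3994, -0.332, 0.069] z [0.66, 0.118, -0.742] F [0.6, -0.0, -1.1] op 0.175 ff 57.824178859591484
rim 320 [ 0.47356785 -0.31977504  0.07399688] [ 0.4801 -0.3158  0.0437]
dp [6, 0, 7] tw [-0.0, -0.0, -0.0]
dp [3, 0, 3] tw [0.0, 0.0, 0.0]
```

Request:
step_arm(
  motion=[
    {"dp":[3,0,3],"twist":[0,0,0],"hand":-0.95},
    {"dp":[6,0,7],"twist":[0,0,0],"hand":-0.95},
    {"dp":[8,0,9],"twist":[0,0,0],"hand":-0.95},
    {"dp":[9,0,10],"twist":[0,0,0],"hand":-0.95},
    {"dp":[9,0,10],"twist":[0,0,0],"hand":-0.95},
  ],
)

```text
clock: 31.72
tool_pos: [0.3993, -0.3324, 0.0564]
eef_rot: [-0.084, 0.929, 0.03, 0.358]
contact_force: [-0.1, 0.4, -1.3]
opening: 0.169
finger_force: 57.8
```

Request:
step_arm(
  motion=[
    {"dp":[0,0,0],"twist":[0,0,0],"hand":-0.3},
    {"dp":[0,0,0],"twist":[0,0,0],"hand":0.3},
    {"dp":[0,0,0],"twist":[0,0,0],"hand":0.5},
    {"dp":[0,0,0],"twist":[0,0,0],"hand":0.5},
  ],
)

```text
clock: 32.22
tool_pos: [0.3993, -0.3324, 0.0563]
eef_rot: [-0.084, 0.929, 0.03, 0.358]
contact_force: [-0.3, 0.0, 1.4]
opening: 0.603
finger_force: 0.0
```

Request:
step_arm(
  motion=[
    {"dp":[0,0,-15],"twist":[0,0,0],"hand":0.5},
    {"dp":[0,0,-35],"twist":[0,0,0],"hand":0.5},
    {"dp":[0,0,-60],"twist":[0,0,0],"hand":0.5},
    {"dp":[-30,0,-85],"twist":[0,0,0],"hand":0.5},
    {"dp":[-50,0,-100],"twist":[0,0,0],"hand":0.5},
  ],
)

```text
clock: 32.85
tool_pos: [0.3691, -0.3373, 0.1659]
eef_rot: [-0.084, 0.929, 0.03, 0.358]
contact_force: [0.4, -0.3, -0.1]
opening: 0.749
finger_force: 0.0
```

```bash
cat > br.py <<'E'
from pot import *
def bridges(b):
    W=cloud(b); hsv=cv2.cvtColor(b['pixels'],cv2.COLOR_RGB2HSV)
    m=((W[...,2]>.006)&(W[...,2]<.018)&(W[...,0]>.36)&(W[...,0]<.56)&(W[...,1]>-.22)&(W[...,1]<.22)&(hsv[...,1]>120)&(hsv[...,0]>18)&(hsv[...,0]<32)).astype(np.uint8)
    n,l,st,_=cv2.connectedComponentsWithStats(m); o=[]
    for i in range(1,n):
        if st[i,4]<100: continue
        v=W[l==i]; (cx,cy),(a,c),an=cv2.minAreaRect((v[:,:2]*1000).astype(np.float32))
        if a<c: an+=90;a,c=c,a
        o.append((round(cx/1000,4),round(cy/1000,4),round(a),round(c),round(an%180,1),int(st[i,4])))
    return o
E
python3 - <<'E'
from br import *
rec(); b=cam('top'); print(bridges(b)); 
W=cloud(b).reshape(-1,3); m=(np.hypot(W[:,0]-.478,W[:,1]+.317)<.055)&(W[:,2]>.055)&(W[:,2]<.075)
v=W[m]; f=lambda p:np.hypot(v[:,0]-p[0],v[:,1]-p[1])-p[2]
print('rim',m.sum(),v.mean(0),least_squares(f,[.478,-.317,.044],loss='soft_l1',f_scale=.002).x.round(4))
s=r.get_state(); cur=fk(s['q'])
# bridge 3 grasp options
for (x,y,_,_,an,_) in bridges(b):
  for a in (an-90,an+90):
    for Q in [ori(0,90)*R.from_euler('z',-(a-90),degrees=True)]:
      pass
E
```

```text
t 32.85 q [1.63, 1.02, -1.05, 2.31, 2.44, 0.24, 0.36] p [0.3691, -0.3373, 0.1659] z [0.66, 0.116, -0.742] F [0.4, -0.3, -0.1] op 0.749 ff 0.0
[(0.4475, 0.1227, 78, 24, 23.6, 386), (0.4474, 0.011, 79, 23, 158.5, 377), (0.4524, -0.107, 79, 24, 58.1, 371)]
rim 343 [ 0.47236623 -0.32074525  0.06088656] [ 0.4798 -0.3158  0.0436]
```

```bash
python3 - <<'E'
from br import *
s=r.get_state()
C=np.array([.4524,-.107,.026]); B=np.array([.4474,.011,.026]); A=np.array([.4475,.1227,.026])
D=lambda x,y,yaw:[(np.array([x,y,.17]),ori(yaw,90)),(np.array([x,y,.095]),ori(yaw,90)),(np.array([x,y,.17]),ori(yaw,90))]
up=[0,0,.13]
for yc,yb,ya in((58,-21.5,23.6),):
  w=[(np.array([.43,-.22,.25]),ori(30,78)),(C+up,ori(yc,90)),(C,ori(yc,90)),(C+up,ori(yc,90))]+D(.70,-.07,60)+[(B+up,ori(yb,90)),(B,ori(yb,90)),(B+up,ori(yb,90))]+D(.68,-.04,20)+[(A+up,ori(ya,90)),(A,ori(ya,90)),(A+up,ori(ya,90))]+D(.69,-.07,20)
  path(s['q'],w,5)
plan([(*w[0],2),(*w[1],1)])
E
```

```text
marg 0.10 err 0.0 dq 0.86 q [1.2, 0.77, -1.23, 2.06, 0.89, 0.79, 1.59] el z0.73 wr [0.38, -0.25, 0.55]
  marg 0.27 err 0.0 dq 0.09 q [0.75, 0.91, -1.1, 2.11, 1.11, 0.9, 1.56] el z0.67 wr [0.45, -0.11, 0.46]
  marg 0.41 err 0.0 dq 0.08 q [0.67, 1.14, -0.95, 2.15, 1.49, 0.83, 1.28] el z0.56 wr [0.45, -0.11, 0.33]
  marg 0.35 err 0.0 dq 0.08 q [0.76, 0.92, -1.12, 2.11, 1.12, 0.91, 1.55] el z0.67 wr [0.45, -0.11, 0.46]
  marg 0.35 err 0.0 dq 0.17 q [0.49, 1.11, -1.1, 1.35, 0.99, 1.27, 1.96] el z0.58 wr [0.7, -0.07, 0.47]
  marg 0.38 err 0.0 dq 0.02 q [0.48, 1.19, -1.05, 1.39, 1.07, 1.17, 1.92] el z0.53 wr [0.7, -0.07, 0.4]
  marg 0.37 err 0.0 dq 0.02 q [0.49, 1.11, -1.1, 1.35, 0.99, 1.27, 1.96] el z0.58 wr [0.7, -0.07, 0.47]
  marg 0.39 err 0.0 dq 0.39 q [0.33, 0.75, -0.74, 2.17, 0.96, 0.6, 0.06] el z0.74 wr [0.45, 0.01, 0.46]
  marg 0.35 err 0.0 dq 0.14 q [0.22, 1.0, -0.57, 2.21, 1.56, 0.47, -0.48] el z0.64 wr [0.45, 0.01, 0.33]
  marg 0.35 err 0.0 dq 0.13 q [0.36, 0.77, -0.8, 2.16, 1.0, 0.64, 0.02] el z0.74 wr [0.45, 0.01, 0.46]
  marg 0.47 err 0.0 dq 0.26 q [0.44, 1.04, -1.0, 1.43, 0.
[... 318 characters left out ...]
0.81, 0.5] el z0.70 wr [0.45, 0.12, 0.46]
  marg 0.40 err 0.0 dq 0.09 q [0.12, 1.09, -0.84, 2.16, 1.49, 0.73, 0.17] el z0.59 wr [0.45, 0.12, 0.33]
  marg 0.40 err 0.0 dq 0.08 q [0.22, 0.87, -1.02, 2.11, 1.08, 0.83, 0.49] el z0.69 wr [0.45, 0.12, 0.46]
  marg 0.44 err 0.0 dq 0.18 q [0.48, 1.07, -1.03, 1.39, 0.93, 1.2, 1.28] el z0.60 wr [0.69, -0.07, 0.47]
  marg 0.45 err 0.0 dq 0.02 q [0.47, 1.16, -0.98, 1.43, 1.01, 1.11, 1.23] el z0.55 wr [0.69, -0.07, 0.4]
  marg 0.44 err 0.0 dq 0.02 q [0.48, 1.07, -1.03, 1.39, 0.93, 1.2, 1.28] el z0.60 wr [0.69, -0.07, 0.47]
dp [-57, 52, -4] tw [-0.083, 0.261, -0.152]
dp [-62, 44, -15] tw [-0.083, 0.261, -0.152]
dp [-55, 87, 108] tw [-0.051, 0.205, -0.487]
```

Request:
step_arm(
  motion=[
    {"dp":[-11,10,-1],"twist":[-0.017,0.052,-0.03],"hand":0.1},
    {"dp":[-23,21,-2],"twist":[-0.033,0.104,-0.061],"hand":0.1},
    {"dp":[-34,31,-2],"twist":[-0.05,0.157,-0.091],"hand":0.1},
    {"dp":[-46,42,-3],"twist":[-0.066,0.209,-0.122],"hand":0.1},
    {"dp":[-57,52,-4],"twist":[-0.083,0.261,-0.152],"hand":0.1},
  ],
  force=40,
)

```text
clock: 33.52
tool_pos: [0.3989, -0.2964, 0.1975]
eef_rot: [-0.153, 0.953, 0.015, 0.26]
contact_force: [0.5, -0.4, -0.5]
opening: 0.55
finger_force: 0.0
```

Request:
step_arm(
  motion=[
    {"dp":[-12,9,-3],"twist":[-0.017,0.052,-0.03],"hand":0.1},
    {"dp":[-25,18,-6],"twist":[-0.033,0.104,-0.061],"hand":0.1},
    {"dp":[-37,26,-9],"twist":[-0.05,0.157,-0.091],"hand":0.1},
    {"dp":[-50,35,-12],"twist":[-0.066,0.209,-0.122],"hand":0.1},
    {"dp":[-62,44,-15],"twist":[-0.083,0.261,-0.152],"hand":0.1},
  ],
)

```text
clock: 34.15
tool_pos: [0.4287, -0.2391, 0.2392]
eef_rot: [-0.235, 0.963, 0.016, 0.128]
contact_force: [0.4, 0.1, -0.4]
opening: 0.551
finger_force: 0.0
```

```bash
python3 - <<'E'
from br import *
rec(); C=np.array([.4524,-.107,.026])
w=[(C+[0,0,.11],ori(58,90),1)]; plan(w); path(r.get_state()['q'],[x[:2] for x in w])
E
```

```text
t 34.15 q [1.2, 0.72, -1.1, 2.1, 0.9, 0.62, 1.6] p [0.4287, -0.2391, 0.2392] z [0.24, 0.091, -0.967] F [0.4, 0.1, -0.4] op 0.551 ff 0.0
dp [-53, 110, 117] tw [-0.098, 0.243, -0.531]
  marg 0.40 err 0.0 dq 0.09 q [0.69, 0.89, -0.97, 2.12, 1.13, 0.79, 1.56] el z0.68 wr [0.45, -0.11, 0.44]
```

Request:
step_arm(
  motion=[
    {"dp":[-11,22,23],"twist":[-0.02,0.049,-0.106],"hand":0.1},
    {"dp":[-21,44,47],"twist":[-0.039,0.097,-0.212],"hand":0.1},
    {"dp":[-32,66,70],"twist":[-0.059,0.146,-0.319],"hand":0.1},
    {"dp":[-42,88,94],"twist":[-0.078,0.194,-0.425],"hand":0.1},
    {"dp":[-53,110,117],"twist":[-0.098,0.243,-0.531],"hand":0.1},
  ],
)

```text
clock: 34.78
tool_pos: [0.4523, -0.107, 0.1355]
eef_rot: [-0.486, 0.874, -0.001, 0.0]
contact_force: [-0.2, 0.1, -0.6]
opening: 0.553
finger_force: 0.0
```

Request:
step_arm(
  motion=[
    {"dp":[0,0,0],"twist":[0,0,0],"hand":0.1},
  ],
)

```text
clock: 34.9
tool_pos: [0.453, -0.1045, 0.1355]
eef_rot: [-0.487, 0.873, 0.001, 0.001]
contact_force: [-0.2, -0.1, -0.1]
opening: 0.549
finger_force: 0.0
```

```bash
python3 - <<'E'
from br import *
rec(); w=cam('wrist'); print(bridges(w)); b=cam('top'); print(bridges(b))
C=np.array([.4524,-.107,.026])
w=[(C,ori(58,90),1),(C+[0,0,.15],ori(58,90),1)]; plan(w)
w=[(np.array([.70,-.07,.175]),ori(60,90),1)];plan(w)
E
```

```text
t 34.9 q [0.69, 0.89, -0.96, 2.13, 1.13, 0.78, 1.56] p [0.453, -0.1045, 0.1355] z [0.001, 0.003, -1.0] F [-0.2, -0.1, -0.1] op 0.549 ff 0.0
[(0.4507, -0.1089, 79, 23, 57.7, 2170), (0.4678, -0.0099, 24, 8, 149.6, 141)]
[(0.4478, 0.1226, 79, 23, 23.0, 382), (0.4474, 0.0109, 79, 23, 158.5, 369), (0.4655, -0.086, 29, 24, 59.5, 133)]
dp [-1, 0, 110] tw [-0.001, 0.001, -0.001]
dp [0, 0, -150] tw [0.0, 0.0, 0.0]
dp [-163, -190, -39] tw [-0.001, 0.001, -0.036]
```

Request:
step_arm(
  motion=[
    {"dp":[1,0,35],"twist":[0,0,0],"hand":0.1},
    {"dp":[1,0,70],"twist":[0,0,0],"hand":0.1},
    {"dp":[1,0,95],"twist":[0,0,0],"hand":0.1},
    {"dp":[1,0,107],"twist":[0,0,0],"hand":0.1},
    {"dp":[1,0,110],"twist":[0,0,0],"hand":0.1},
  ],
)

```text
clock: 35.62
tool_pos: [0.4519, -0.1098, 0.0259]
eef_rot: [-0.483, 0.876, -0.0, 0.001]
contact_force: [-0.8, -0.0, -0.0]
opening: 0.546
finger_force: 0.0
```

Request:
step_arm(
  motion=[
    {"dp":[0,0,0],"twist":[0,0,0],"hand":-0.8},
    {"dp":[0,0,0],"twist":[0,0,0],"hand":-0.8},
    {"dp":[0,0,0],"twist":[0,0,0],"hand":-0.8},
    {"dp":[0,0,0],"twist":[0,0,0],"hand":-0.8},
    {"dp":[0,0,0],"twist":[0,0,0],"hand":-0.8},
  ],
)

```text
clock: 36.25
tool_pos: [0.4528, -0.1082, 0.0266]
eef_rot: [-0.485, 0.875, -0.001, 0.001]
contact_force: [-1.1, -0.7, 5.8]
opening: 0.261
finger_force: 40.0
```

Request:
step_arm(
  motion=[
    {"dp":[0,0,-30],"twist":[0,0,0],"hand":-0.8},
    {"dp":[0,0,-70],"twist":[0,0,0],"hand":-0.8},
    {"dp":[0,0,-110],"twist":[0,0,0],"hand":-0.8},
    {"dp":[0,0,-140],"twist":[0,0,0],"hand":-0.8},
    {"dp":[0,0,-150],"twist":[0,0,0],"hand":-0.8},
  ],
)

```text
clock: 36.88
tool_pos: [0.4529, -0.1081, 0.1774]
eef_rot: [-0.484, 0.875, -0.001, 0.002]
contact_force: [-0.2, 0.1, -1.1]
opening: 0.26
finger_force: 40.0
```

```bash
python3 - <<'E'
from br import *
rec()
w=[(np.array([.70,-.07,.175]),ori(60,90),1),(np.array([.70,-.07,.095]),ori(60,90),1)];plan(w); path(r.get_state()['q'],[x[:2] for x in w])
B=np.array([.4474,.011,.026])
q=ik(*w[1][:2],r.get_state()['q'])[0]
E
```

```text
t 36.88 q [0.72, 0.81, -0.99, 2.1, 0.99, 0.8, 1.68] p [0.4529, -0.1081, 0.1774] z [0.005, -0.0, -1.0] F [-0.2, 0.1, -1.1] op 0.26 ff 39.99981343746185
dp [-163, -189, 4] tw [-0.004, 0.002, -0.036]
dp [0, 0, 80] tw [0.0, 0.0, 0.0]
  marg 0.48 err 0.0 dq 0.14 q [0.45, 1.05, -0.97, 1.35, 0.88, 1.19, 2.02] el z0.61 wr [0.7, -0.07, 0.48]
  marg 0.51 err 0.0 dq 0.02 q [0.44, 1.14, -0.92, 1.39, 0.96, 1.08, 1.97] el z0.56 wr [0.7, -0.07, 0.4]
```

Request:
step_arm(
  motion=[
    {"dp":[-33,-38,1],"twist":[0,0,-0.007],"hand":-0.8},
    {"dp":[-66,-76,2],"twist":[0,0,-0.014],"hand":-0.8},
    {"dp":[-100,-115,3],"twist":[0,0,-0.021],"hand":-0.8},
    {"dp":[-135,-156,4],"twist":[-0.002,0,-0.03],"hand":-0.8},
    {"dp":[-163,-189,4],"twist":[-0.004,0.002,-0.036],"hand":-0.8},
  ],
)

```text
clock: 37.5
tool_pos: [0.7002, -0.0702, 0.1706]
eef_rot: [-0.5, 0.866, 0.001, -0.002]
contact_force: [0.6, 1.1, -1.0]
opening: 0.265
finger_force: 40.0
```

Request:
step_arm(
  motion=[
    {"dp":[0,0,20],"twist":[0,0,0],"hand":-0.8},
    {"dp":[0,0,50],"twist":[0,0,0],"hand":-0.8},
    {"dp":[0,0,72],"twist":[0,0,0],"hand":-0.8},
    {"dp":[0,0,80],"twist":[0,0,0],"hand":-0.8},
    {"dp":[0,0,80],"twist":[0,0,0],"hand":-0.8},
  ],
)

```text
clock: 38.12
tool_pos: [0.6984, -0.0703, 0.0922]
eef_rot: [-0.5, 0.866, 0.001, -0.001]
contact_force: [-0.2, 0.3, -0.7]
opening: 0.263
finger_force: 40.0
```

Request:
step_arm(
  motion=[
    {"dp":[0,0,0],"twist":[0,0,0],"hand":0.1},
    {"dp":[0,0,0],"twist":[0,0,0],"hand":0.1},
    {"dp":[0,0,-10],"twist":[0,0,0],"hand":0.1},
    {"dp":[0,0,-50],"twist":[0,0,0],"hand":0.1},
    {"dp":[0,0,-90],"twist":[0,0,0],"hand":0.1},
  ],
)

```text
clock: 38.75
tool_pos: [0.6991, -0.0701, 0.1845]
eef_rot: [-0.5, 0.866, 0.001, -0.0]
contact_force: [-0.4, 0.2, -0.3]
opening: 0.55
finger_force: 0.0
```

```bash
python3 - <<'E'
from br import *
rec(); b=cam('top'); print(bridges(b)); print(find('top',b,'bridge0'))
B=np.array([.4474,.011,.026])
w=[(np.array([.55,-.03,.17]),ori(20,90),1),(B+[0,0,.10],ori(-21.5,90),1),(B,ori(-21.5,90),1)];plan(w); path(r.get_state()['q'],[x[:2] for x in w])
E
```

```text
t 38.75 q [0.45, 1.04, -0.97, 1.35, 0.87, 1.2, 2.03] p [0.6991, -0.0701, 0.1845] z [-0.002, 0.001, -1.0] F [-0.4, 0.2, -0.3] op 0.55 ff 0.0
[(0.448, 0.1226, 79, 23, 23.8, 369), (0.4471, 0.0108, 79, 23, 159.8, 375)]
[(0.88, [0.448, 0.011, 0.007]), (0.82, [0.446, 0.122, 0.01])]
dp [42, 151, 18] tw [-0.003, 0.008, 0.698]
dp [82, 74, 44] tw [0.0, 0.0, 0.724]
dp [0, 0, 100] tw [0.0, 0.0, 0.0]
  marg 0.51 err 0.0 dq 0.16 q [0.43, 0.84, -0.8, 1.86, 0.82, 0.82, 1.1] el z0.71 wr [0.55, -0.03, 0.47]
  marg 0.33 err 0.0 dq 0.16 q [0.13, 0.75, -0.42, 2.19, 0.88, 0.37, 0.17] el z0.75 wr [0.45, 0.01, 0.43]
  marg 0.10 err 0.0 dq 0.27 q [0.05, 0.96, -0.28, 2.22, 1.64, 0.23, -0.57] el z0.67 wr [0.45, 0.01, 0.33]
```

Request:
step_arm(
  motion=[
    {"dp":[8,30,4],"twist":[0,0,0.14],"hand":0.1},
    {"dp":[17,60,7],"twist":[0,0,0.28],"hand":0.1},
    {"dp":[25,91,11],"twist":[0,0,0.42],"hand":0.1},
    {"dp":[34,121,14],"twist":[0,0,0.56],"hand":0.1},
    {"dp":[42,151,18],"twist":[-0.003,0.008,0.698],"hand":0.1},
  ],
)

```text
clock: 39.48
tool_pos: [0.546, -0.0312, 0.1651]
eef_rot: [-0.171, 0.985, -0.0, -0.005]
contact_force: [0.2, 0.2, -0.5]
opening: 0.549
finger_force: 0.0
```

Request:
step_arm(
  motion=[
    {"dp":[16,15,9],"twist":[0,0,0.145],"hand":0.1},
    {"dp":[33,30,18],"twist":[0,0,0.29],"hand":0.1},
    {"dp":[49,44,26],"twist":[0,0,0.434],"hand":0.1},
    {"dp":[66,59,35],"twist":[0,0,0.58],"hand":0.1},
    {"dp":[82,74,44],"twist":[0,0,0.724],"hand":0.1},
  ],
)

```text
clock: 40.1
tool_pos: [0.4438, 0.0106, 0.1221]
eef_rot: [0.189, 0.982, -0.001, -0.005]
contact_force: [-0.0, 1.1, -0.4]
opening: 0.551
finger_force: 0.0
```

Request:
step_arm(
  motion=[
    {"dp":[0,0,0],"twist":[0,0,0],"hand":0.1},
  ],
)

```text
clock: 40.22
tool_pos: [0.443, 0.0108, 0.122]
eef_rot: [0.184, 0.983, -0.003, -0.006]
contact_force: [-0.1, -0.4, -0.1]
opening: 0.548
finger_force: 0.0
```

```bash
python3 - <<'E'
from br import *
rec(); w=cam('wrist'); print(bridges(w))
B=np.array([.4474,.011,.026])
w=[(B,ori(-21.5,90),1)];plan(w)
E
```

```text
t 40.23 q [0.16, 0.76, -0.46, 2.2, 0.92, 0.4, 0.12] p [0.443, 0.0108, 0.122] z [-0.012, -0.003, -1.0] F [-0.1, -0.4, -0.1] op 0.548 ff 0.0
[(0.4466, 0.121, 80, 24, 23.3, 2731), (0.4462, 0.0096, 79, 23, 158.2, 2352)]
dp [-3, 2, 96] tw [-0.006, -0.008, 0.005]
```

Request:
step_arm(
  motion=[
    {"dp":[-1,1,24],"twist":[-0.002,-0.003,0.001],"hand":0.1},
    {"dp":[-2,1,48],"twist":[-0.003,-0.005,0.003],"hand":0.1},
    {"dp":[-3,2,72],"twist":[-0.006,-0.008,0.005],"hand":0.1},
    {"dp":[-3,2,89],"twist":[-0.006,-0.008,0.005],"hand":0.1},
    {"dp":[-3,2,96],"twist":[-0.006,-0.008,0.005],"hand":0.1},
  ],
)

```text
clock: 40.9
tool_pos: [0.449, 0.0105, 0.0251]
eef_rot: [0.188, 0.982, 0.0, 0.001]
contact_force: [-1.2, 0.3, -0.5]
opening: 0.55
finger_force: 0.0
```

Request:
step_arm(
  motion=[
    {"dp":[0,0,0],"twist":[0,0,0],"hand":-0.8},
    {"dp":[0,0,0],"twist":[0,0,0],"hand":-0.8},
    {"dp":[0,0,0],"twist":[0,0,0],"hand":-0.8},
    {"dp":[0,0,0],"twist":[0,0,0],"hand":-0.8},
    {"dp":[0,0,0],"twist":[0,0,0],"hand":-0.8},
  ],
)

```text
clock: 41.52
tool_pos: [0.4475, 0.0107, 0.0263]
eef_rot: [0.189, 0.982, 0.0, 0.0]
contact_force: [0.6, -1.0, 3.8]
opening: 0.263
finger_force: 40.0
```

Request:
step_arm(
  motion=[
    {"dp":[0,0,-30],"twist":[0,0,0],"hand":-0.8},
    {"dp":[0,0,-60],"twist":[0,0,0],"hand":-0.8},
    {"dp":[0,0,-90],"twist":[0,0,0],"hand":-0.8},
    {"dp":[0,0,-120],"twist":[0,0,0],"hand":-0.8},
    {"dp":[0,0,-145],"twist":[0,0,0],"hand":-0.8},
  ],
)

```text
clock: 42.15
tool_pos: [0.4467, 0.0106, 0.1721]
eef_rot: [0.189, 0.982, 0.0, -0.0]
contact_force: [0.7, 0.4, -0.9]
opening: 0.262
finger_force: 40.0
```

```bash
python3 - <<'E'
from br import *
rec()
w=[(np.array([.68,-.06,.175]),ori(18,90),1),(np.array([.68,-.06,.10]),ori(18,90),1)];plan(w); path(r.get_state()['q'],[x[:2] for x in w])
E
```

```text
t 42.15 q [0.25, 0.68, -0.61, 2.16, 0.79, 0.53, 0.24] p [0.4467, 0.0106, 0.1721] z [-0.0, 0.001, -1.0] F [0.7, 0.4, -0.9] op 0.262 ff 39.999266266822815
dp [-243, 21, -3] tw [0.001, -0.001, -0.694]
dp [0, 0, 75] tw [0.0, 0.0, 0.0]
  marg 0.51 err 0.0 dq 0.19 q [0.41, 0.98, -0.84, 1.43, 0.78, 1.08, 1.31] el z0.64 wr [0.68, -0.06, 0.48]
  marg 0.64 err 0.0 dq 0.02 q [0.39, 1.07, -0.79, 1.47, 0.86, 0.97, 1.25] el z0.60 wr [0.68, -0.06, 0.4]
```

Request:
step_arm(
  motion=[
    {"dp":[-49,4,-1],"twist":[0,0,-0.139],"hand":-0.8},
    {"dp":[-97,8,-1],"twist":[0,0,-0.278],"hand":-0.8},
    {"dp":[-146,13,-2],"twist":[0,0,-0.416],"hand":-0.8},
    {"dp":[-200,17,-3],"twist":[0,0,-0.57],"hand":-0.8},
    {"dp":[-243,21,-3],"twist":[0,0,-0.694],"hand":-0.8},
  ],
)

```text
clock: 42.78
tool_pos: [0.6817, -0.0612, 0.1731]
eef_rot: [-0.158, 0.987, 0.0, -0.001]
contact_force: [1.0, 0.2, -0.4]
opening: 0.263
finger_force: 40.0
```

Request:
step_arm(
  motion=[
    {"dp":[0,0,15],"twist":[0,0,0],"hand":-0.8},
    {"dp":[0,0,40],"twist":[0,0,0],"hand":-0.8},
    {"dp":[0,0,62],"twist":[0,0,0],"hand":-0.8},
    {"dp":[0,0,73],"twist":[0,0,0],"hand":-0.8},
    {"dp":[0,0,73],"twist":[0,0,0],"hand":-0.8},
  ],
)

```text
clock: 43.4
tool_pos: [0.6795, -0.0597, 0.0997]
eef_rot: [-0.157, 0.988, 0.0, -0.001]
contact_force: [-0.2, -0.4, -1.1]
opening: 0.262
finger_force: 40.0
```

Request:
step_arm(
  motion=[
    {"dp":[0,0,0],"twist":[0,0,0],"hand":0.1},
    {"dp":[0,0,0],"twist":[0,0,0],"hand":0.1},
    {"dp":[0,0,-10],"twist":[0,0,0],"hand":0.1},
    {"dp":[0,0,-50],"twist":[0,0,0],"hand":0.1},
    {"dp":[0,0,-85],"twist":[0,0,0],"hand":0.1},
  ],
)

```text
clock: 44.02
tool_pos: [0.6808, -0.0596, 0.188]
eef_rot: [-0.157, 0.988, 0.001, 0.001]
contact_force: [0.8, -0.7, 0.2]
opening: 0.549
finger_force: 0.0
```

```bash
python3 - <<'E'
from br import *
rec(); b=cam('top'); print(bridges(b)); print(find('top',b,'bridge0'))
A=np.array([.4475,.1222,.026])
w=[(A+[0,0,.13],ori(23.5,90),1),(A,ori(23.5,90),1)];plan(w); path(r.get_state()['q'],[x[:2] for x in w])
E
```

```text
t 44.02 q [0.42, 0.98, -0.87, 1.42, 0.78, 1.11, 1.31] p [0.6808, -0.0596, 0.188] z [0.001, 0.001, -1.0] F [0.8, -0.7, 0.2] op 0.549 ff 0.0
[(0.4479, 0.1226, 79, 23, 23.4, 337)]
[(0.79, [0.445, 0.123, 0.008]), (0.7, [0.666, -0.063, 0.064]), (0.69, [0.643, 0.045, 0.055]), (0.56, [0.691, -0.089, 0.044]), (0.4, [0.488, 0.313, 0.001])]
dp [169, 245, 34] tw [-0.001, 0.009, -0.096]
dp [0, 0, 130] tw [0.0, 0.0, 0.0]
  marg 0.44 err 0.0 dq 0.15 q [0.12, 0.79, -0.81, 2.12, 0.98, 0.67, 0.6] el z0.73 wr [0.45, 0.12, 0.46]
  marg 0.40 err 0.0 dq 0.09 q [0.01, 1.02, -0.63, 2.16, 1.47, 0.53, 0.17] el z0.63 wr [0.45, 0.12, 0.33]
```

Request:
step_arm(
  motion=[
    {"dp":[32,47,2],"twist":[0,0,0],"hand":0.1},
    {"dp":[66,96,5],"twist":[0,0,-0.03],"hand":0.1},
    {"dp":[100,146,12],"twist":[0,0,-0.05],"hand":0.1},
    {"dp":[135,196,22],"twist":[0,0,-0.08],"hand":0.1},
    {"dp":[169,245,34],"twist":[-0.001,0.009,-0.096],"hand":0.1},
  ],
)

```text
clock: 44.75
tool_pos: [0.4424, 0.1217, 0.1522]
eef_rot: [-0.204, 0.979, 0.001, -0.004]
contact_force: [0.7, 0.6, -1.2]
opening: 0.551
finger_force: 0.0
```

Request:
step_arm(
  motion=[
    {"dp":[0,0,0],"twist":[0,0,0],"hand":0.1},
  ],
)

```text
clock: 44.88
tool_pos: [0.4403, 0.1237, 0.1522]
eef_rot: [-0.209, 0.978, 0.001, -0.006]
contact_force: [0.3, 0.2, 1.0]
opening: 0.549
finger_force: 0.0
```

```bash
python3 - <<'E'
from br import *
rec(); w=cam('wrist'); print(bridges(w))
A=np.array([.4472,.1222,.026])
w=[(A,ori(23.5,90),1)];plan(w)
E
```

```text
t 44.88 q [0.11, 0.79, -0.81, 2.13, 0.97, 0.66, 0.61] p [0.4403, 0.1237, 0.1522] z [-0.012, -0.001, -1.0] F [0.3, 0.2, 1.0] op 0.549 ff 0.0
[(0.4465, 0.1212, 79, 23, 23.5, 1873)]
dp [-5, -2, 126] tw [0.002, -0.01, 0.005]
```

Request:
step_arm(
  motion=[
    {"dp":[-2,-1,35],"twist":[0,-0.005,0.003],"hand":0.1},
    {"dp":[-4,-2,70],"twist":[0.002,-0.01,0.005],"hand":0.1},
    {"dp":[-5,-2,100],"twist":[0.002,-0.01,0.005],"hand":0.1},
    {"dp":[-5,-2,118],"twist":[0.002,-0.01,0.005],"hand":0.1},
    {"dp":[-5,-2,126],"twist":[0.002,-0.01,0.005],"hand":0.1},
  ],
)

```text
clock: 45.55
tool_pos: [0.4494, 0.1198, 0.0249]
eef_rot: [-0.2, 0.98, -0.0, 0.001]
contact_force: [0.6, 1.2, 0.5]
opening: 0.551
finger_force: 0.0
```

Request:
step_arm(
  motion=[
    {"dp":[0,0,0],"twist":[0,0,0],"hand":-0.8},
    {"dp":[0,0,0],"twist":[0,0,0],"hand":-0.8},
    {"dp":[0,0,0],"twist":[0,0,0],"hand":-0.8},
    {"dp":[0,0,0],"twist":[0,0,0],"hand":-0.8},
    {"dp":[0,0,0],"twist":[0,0,0],"hand":-0.8},
  ],
)

```text
clock: 46.18
tool_pos: [0.4487, 0.121, 0.0266]
eef_rot: [-0.201, 0.98, 0.0, 0.001]
contact_force: [0.6, -0.4, 6.6]
opening: 0.266
finger_force: 40.0
```

Request:
step_arm(
  motion=[
    {"dp":[0,0,-30],"twist":[0,0,0],"hand":-0.8},
    {"dp":[0,0,-70],"twist":[0,0,0],"hand":-0.8},
    {"dp":[0,0,-110],"twist":[0,0,0],"hand":-0.8},
    {"dp":[0,0,-145],"twist":[0,0,0],"hand":-0.8},
    {"dp":[0,0,-160],"twist":[0,0,0],"hand":-0.8},
  ],
)

```text
clock: 46.8
tool_pos: [0.4483, 0.1208, 0.1877]
eef_rot: [-0.201, 0.98, 0.0, 0.001]
contact_force: [0.1, 0.6, -1.0]
opening: 0.261
finger_force: 40.0
```

```bash
python3 - <<'E'
from br import *
rec()
w=[(np.array([.69,-.07,.19]),ori(18,90),2),(np.array([.69,-.07,.108]),ori(18,90),1)];plan(w); path(r.get_state()['q'],[x[:2] for x in w])
b=cam('top'); cv2.imwrite('pics/p5.png',cv2.resize(b['pixels'][90:280,190:360],(680,760))[:600,:,::-1])
W=cloud(b).reshape(-1,3); m=(W[:,0]>.585)&(W[:,0]<.74)&(W[:,1]>-.125)&(W[:,1]<.05)&(W[:,2]<.15); print('max z in tank',np.nanpercentile(W[m][:,2],[50,95,99,100]))
E
```

```text
t 46.8 q [0.13, 0.72, -0.81, 2.09, 0.85, 0.69, 0.72] p [0.4483, 0.1208, 0.1877] z [0.003, 0.001, -1.0] F [0.1, 0.6, -1.0] op 0.261 ff 40.00008165836334
dp [-73, -135, -1] tw [0.0, 0.001, 0.046]
dp [-80, -132, -1] tw [0.0, 0.001, 0.046]
dp [0, 0, 82] tw [0.0, 0.0, 0.0]
  marg 0.56 err 0.0 dq 0.15 q [0.41, 0.97, -0.83, 1.38, 0.75, 1.11, 1.36] el z0.65 wr [0.69, -0.07, 0.49]
  marg 0.65 err 0.0 dq 0.02 q [0.39, 1.07, -0.77, 1.43, 0.82, 0.99, 1.3] el z0.60 wr [0.69, -0.07, 0.41]
max z in tank [0.03617117 0.05954425 0.06552256 0.06858647]
```

View pics/p5.png

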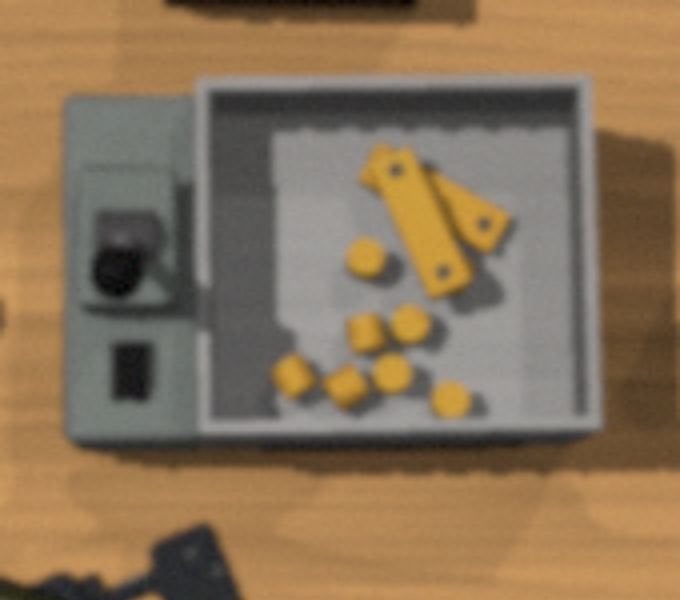

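```bash
python3 - <<'E'
from br import *
a=cam('scene');b=cam('top')
print(find('scene',a,'bush0')); print(find('top',b,'bush0'))
k=lambda x,s:cv2.resize(x,s,interpolation=cv2.INTER_CUBIC)
cv2.imwrite('pics/p6.png',cv2.hconcat([k(a['pixels'][190:320,185:335],(460,400)),cv2.vconcat([k(b['pixels'][200:300,370:470],(200,200)),k(a['pixels'][125:185,200:260],(200,200))])])[...,::-1])
E
```

```text
[(0.57, [0.592, -0.062, 0.054]), (0.57, [0.476, 0.32, 0.043]), (0.51, [0.667, -0.018, 0.057]), (0.42, [0.603, -0.007, 0.055]), (0.37, [0.635, -0.019, 0.054])]
[(0.73, [0.697, -0.071, 0.045]), (0.61, [0.609, 0.015, 0.055]), (0.61, [0.605, -0.013, 0.056]), (0.6, [0.628, -0.023, 0.054]), (0.5, [0.607, -0.029, 0.052]), (0.41, [0.643, 0.204, 0.03])]
```

View pics/p6.png

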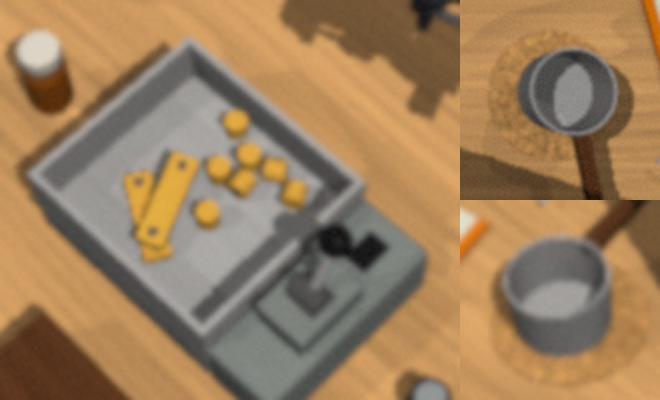

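```bash
python3 - <<'E'
from br import *
b=cam('top'); W=cloud(b)
# p5 pixel -> full: u=190+x/4, v=90+y/4
for x,y in [(396,170),(410,200),(425,235),(440,265),(455,285),(485,225),(372,180),(366,258),(392,372)]:
    u,v=190+x/4,90+y/4; print((x,y),np.nanmedian(W[int(v)-1:int(v)+2,int(u)-1:int(u)+2].reshape(-1,3),0).round(3))
a=cam('scene'); W=cloud(a); 
for x,y in [(180,165),(172,185),(160,210),(150,232),(137,180)]:
    u,v=185+x*150/460,190+y*130/400; print('s',(x,y),np.nanmedian(W[int(v)-1:int(v)+2,int(u)-1:int(u)+2].reshape(-1,3),0).round(3))
E
```

```text
(396, 170) [ 0.712 -0.037  0.058]
(410, 200) [ 0.695 -0.043  0.06 ]
(425, 235) [ 0.678 -0.051  0.062]
(440, 265) [ 0.661 -0.059  0.066]
(455, 285) [ 0.651 -0.065  0.065]
(485, 225) [ 0.685 -0.083  0.047]
(372, 180) [ 0.708 -0.025  0.046]
(366, 258) [ 0.667 -0.021  0.053]
(392, 372) [ 0.607 -0.035  0.055]
s (180, 165) [ 0.657 -0.063  0.067]
s (172, 185) [ 0.672 -0.054  0.064]
s (160, 210) [ 0.694 -0.046  0.062]
s (150, 232) [ 0.713 -0.04   0.057]
s (137, 180) [ 0.686 -0.087  0.047]
```

```bash
python3 - <<'E'
from br import *
w=[(np.array([.57,-.03,.21]),ori(58,90),1),(np.array([.71,.008,.19]),ori(90,90),1),(np.array([.71,.008,.10]),ori(90,90),1)];plan(w); path(r.get_state()['q'],[x[:2] for x in w])
E
```

```text
dp [-53, -187, -25] tw [0.001, -0.001, -0.607]
dp [-106, -99, 20] tw [-0.0, -0.0, -0.559]
dp [0, 0, 90] tw [0.0, 0.0, 0.0]
  marg 0.44 err 0.0 dq 0.18 q [0.52, 0.88, -1.03, 1.76, 0.87, 1.04, 1.74] el z0.69 wr [0.57, -0.03, 0.51]
  marg 0.25 err 0.0 dq 0.12 q [0.37, 1.08, -1.09, 1.31, 0.95, 1.29, 2.41] el z0.59 wr [0.71, 0.01, 0.49]
  marg 0.26 err 0.0 dq 0.02 q [0.36, 1.18, -1.03, 1.36, 1.04, 1.17, 2.35] el z0.54 wr [0.71, 0.01, 0.4]
```

Request:
step_arm(
  motion=[
    {"dp":[-11,-37,-5],"twist":[0,0,-0.121],"hand":-0.8},
    {"dp":[-21,-75,-10],"twist":[0,0,-0.243],"hand":-0.8},
    {"dp":[-32,-112,-15],"twist":[0,0,-0.364],"hand":-0.8},
    {"dp":[-42,-150,-20],"twist":[0,0,-0.486],"hand":-0.8},
    {"dp":[-53,-187,-25],"twist":[0,0,-0.607],"hand":-0.8},
  ],
)

```text
clock: 47.78
tool_pos: [0.5708, -0.0315, 0.21]
eef_rot: [-0.487, 0.874, 0.001, -0.0]
contact_force: [1.0, 0.9, -0.6]
opening: 0.265
finger_force: 40.0
```

Request:
step_arm(
  motion=[
    {"dp":[-21,-20,4],"twist":[0,0,-0.112],"hand":-0.8},
    {"dp":[-42,-40,8],"twist":[0,0,-0.224],"hand":-0.8},
    {"dp":[-64,-59,12],"twist":[0,0,-0.335],"hand":-0.8},
    {"dp":[-85,-79,16],"twist":[0,0,-0.447],"hand":-0.8},
    {"dp":[-106,-99,20],"twist":[0,0,-0.559],"hand":-0.8},
  ],
)

```text
clock: 48.4
tool_pos: [0.7111, 0.0074, 0.1893]
eef_rot: [0.709, -0.705, -0.0, 0.001]
contact_force: [0.1, -0.5, -1.2]
opening: 0.264
finger_force: 40.0
```

Request:
step_arm(
  motion=[
    {"dp":[0,0,20],"twist":[0,0,0],"hand":-0.8},
    {"dp":[0,0,45],"twist":[0,0,0],"hand":-0.8},
    {"dp":[0,0,70],"twist":[0,0,0],"hand":-0.8},
    {"dp":[0,0,90],"twist":[0,0,0],"hand":-0.8},
    {"dp":[0,0,96],"twist":[0,0,0],"hand":-0.8},
  ],
)

```text
clock: 49.02
tool_pos: [0.7097, 0.0068, 0.0929]
eef_rot: [0.707, -0.707, -0.001, 0.001]
contact_force: [0.4, 0.3, -1.9]
opening: 0.264
finger_force: 40.0
```

Request:
step_arm(
  motion=[
    {"dp":[0,0,0],"twist":[0,0,0],"hand":-0.8},
    {"dp":[0,0,0],"twist":[0,0,0],"hand":-0.2},
    {"dp":[0,0,0],"twist":[0,0,0],"hand":0.1},
    {"dp":[0,0,-15],"twist":[0,0,0],"hand":0.1},
    {"dp":[0,0,-60],"twist":[0,0,0],"hand":0.1},
  ],
)

```text
clock: 49.65
tool_pos: [0.7098, 0.0066, 0.1545]
eef_rot: [0.707, -0.707, -0.001, 0.001]
contact_force: [0.2, -0.2, 1.7]
opening: 0.554
finger_force: 0.0
```

Request:
step_arm(
  motion=[
    {"dp":[20,0,-30],"twist":[0,0,0],"hand":0.1},
    {"dp":[60,30,-60],"twist":[0,0,0],"hand":0.1},
    {"dp":[90,70,-70],"twist":[0,0,0],"hand":0.1},
    {"dp":[100,120,-70],"twist":[0,0,0],"hand":0.1},
    {"dp":[100,170,-70],"twist":[0,0,0],"hand":-0.5},
  ],
)

```text
clock: 50.28
tool_pos: [0.5399, -0.094, 0.2263]
eef_rot: [-0.706, 0.708, -0.001, 0.001]
contact_force: [1.1, 0.3, 0.5]
opening: 0.46
finger_force: 0.0
```

```bash
python3 - <<'E'
from br import *
rec(); b=cam('top'); a=cam('scene'); print(bridges(b)); W=cloud(b); w=W.reshape(-1,3)
m=(w[:,0]>.585)&(w[:,0]<.74)&(w[:,1]>-.125)&(w[:,1]<.05)&(w[:,2]<.15); print('max z in tank',np.nanpercentile(w[m][:,2],[50,95,99,100]).round(3))
wa=cloud(a).reshape(-1,3)
for z in np.arange(.105,.16,.01):
    for ww in(w,wa):
        m=(np.hypot(ww[:,0]-.65,ww[:,1]-.1)<.06)&(np.abs(ww[:,2]-z)<.005)
        if m.sum(): print('lev',z.round(3),m.sum(),ww[m].min(0).round(3),ww[m].max(0).round(3))
k=lambda x,s:cv2.resize(x,s,interpolation=cv2.INTER_CUBIC)
cv2.imwrite('pics/p7.png',cv2.hconcat([k(a['pixels'][190:320,185:335],(400,347)),k(b['pixels'][90:220,190:340],(400,347))])[...,::-1])
E
```

```text
t 50.27 q [0.71, 0.89, -1.17, 1.81, 0.92, 1.11, 2.33] p [0.5399, -0.094, 0.2263] z [0.003, -0.0, -1.0] F [1.1, 0.3, 0.5] op 0.46 ff 0.0
[]
max z in tank [0.037 0.063 0.067 0.071]
lev 0.105 9 [0.661 0.096 0.1  ] [0.666 0.104 0.109]
lev 0.105 13 [0.655 0.096 0.101] [0.666 0.105 0.11 ]
lev 0.115 19 [0.651 0.094 0.11 ] [0.662 0.104 0.12 ]
lev 0.125 1 [0.632 0.096 0.128] [0.632 0.096 0.128]
lev 0.125 10 [0.645 0.096 0.121] [0.655 0.109 0.13 ]
lev 0.135 42 [0.63  0.087 0.133] [0.655 0.112 0.14 ]
lev 0.135 28 [0.63  0.086 0.131] [0.653 0.111 0.14 ]
lev 0.145 108 [0.631 0.089 0.14 ] [0.653 0.112 0.149]
lev 0.145 73 [0.629 0.088 0.14 ] [0.652 0.11  0.15 ]
```

View pics/p7.png

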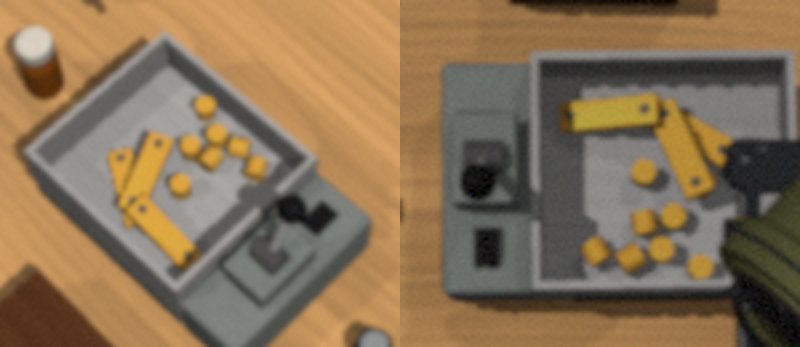

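```bash
python3 - <<'E'
from br import *
w=[(np.array([.57,.10,.22]),ori(0,90),2),(np.array([.59,.0995,.147]),ori(0,90),1)];plan(w); path(r.get_state()['q'],[x[:2] for x in w]+[(np.array([.685,.0995,.147]),ori(0,90))])
E
```

```text
dp [-97, -18, 2] tw [0.0, -0.003, 0.788]
dp [-81, 56, 3] tw [0.0, -0.003, 0.788]
dp [-20, -1, 73] tw [0.0, 0.0, 0.0]
  marg 0.37 err 0.0 dq 0.29 q [0.16, 0.77, -0.75, 1.73, 0.65, 0.9, 0.71] el z0.74 wr [0.57, 0.1, 0.52]
  marg 0.74 err 0.0 dq 0.02 q [0.13, 0.88, -0.68, 1.73, 0.74, 0.8, 0.66] el z0.69 wr [0.59, 0.1, 0.45]
  marg 0.78 err 0.0 dq 0.06 q [0.12, 0.99, -0.69, 1.42, 0.7, 0.99, 0.83] el z0.64 wr [0.68, 0.1, 0.45]
```

Request:
step_arm(
  motion=[
    {"dp":[-19,-4,0],"twist":[0,0,0.158],"hand":-1},
    {"dp":[-39,-7,1],"twist":[0,0,0.315],"hand":-1},
    {"dp":[-58,-11,1],"twist":[0,0,0.473],"hand":-1},
    {"dp":[-78,-14,2],"twist":[0,0,0.63],"hand":-1},
    {"dp":[-97,-18,2],"twist":[0,-0.003,0.788],"hand":-1},
  ],
)

```text
clock: 51.0
tool_pos: [0.56, 0.0056, 0.2244]
eef_rot: [-0.38, 0.925, 0.001, 0.003]
contact_force: [-0.1, 0.8, -0.2]
opening: 0.004
finger_force: 0.0
```

Request:
step_arm(
  motion=[
    {"dp":[-16,11,1],"twist":[0,0,0.158],"hand":-1},
    {"dp":[-32,22,1],"twist":[0,0,0.315],"hand":-1},
    {"dp":[-49,34,2],"twist":[0,0,0.473],"hand":-1},
    {"dp":[-65,45,2],"twist":[0,0,0.63],"hand":-1},
    {"dp":[-81,56,3],"twist":[0,-0.003,0.788],"hand":-1},
  ],
)

```text
clock: 51.62
tool_pos: [0.5778, 0.1028, 0.2219]
eef_rot: [0.004, 1.0, 0.003, 0.004]
contact_force: [-0.5, -1.2, -0.5]
opening: 0.004
finger_force: 0.0
```

Request:
step_arm(
  motion=[
    {"dp":[0,0,0],"twist":[0,0,0],"hand":-1},
  ],
)

```text
clock: 51.75
tool_pos: [0.5774, 0.1038, 0.2219]
eef_rot: [-0.0, 1.0, 0.003, 0.004]
contact_force: [-0.6, -0.0, 0.2]
opening: 0.004
finger_force: 0.0
```

```bash
python3 - <<'E'
from br import *
rec(); plan([(np.array([.59,.0995,.147]),ori(0,90),1)])
E
```

```text
t 51.75 q [0.17, 0.78, -0.76, 1.72, 0.65, 0.91, 0.71] p [0.5774, 0.1038, 0.2219] z [0.008, 0.006, -1.0] F [-0.6, -0.0, 0.2] op 0.004 ff 0.0
dp [-12, -5, 75] tw [0.006, 0.008, 0.001]
```

Request:
step_arm(
  motion=[
    {"dp":[-4,-2,25],"twist":[0.002,0.003,0],"hand":-1},
    {"dp":[-8,-4,50],"twist":[0.005,0.006,0],"hand":-1},
    {"dp":[-10,-5,68],"twist":[0.006,0.008,0],"hand":-1},
    {"dp":[-12,-5,75],"twist":[0.006,0.008,0],"hand":-1},
    {"dp":[-12,-5,75],"twist":[0.006,0.008,0],"hand":-1},
  ],
)

```text
clock: 52.38
tool_pos: [0.5888, 0.0963, 0.1448]
eef_rot: [0.002, 1.0, -0.001, -0.002]
contact_force: [0.1, -0.1, 0.1]
opening: 0.005
finger_force: 0.0
```

Request:
step_arm(
  motion=[
    {"dp":[-10,0,0],"twist":[0,0,0],"hand":-1},
    {"dp":[-20,0,0],"twist":[0,0,0],"hand":-1},
    {"dp":[-30,0,0],"twist":[0,0,0],"hand":-1},
    {"dp":[-40,0,0],"twist":[0,0,0],"hand":-1},
    {"dp":[-50,0,0],"twist":[0,0,0],"hand":-1},
  ],
)

```text
clock: 53.0
tool_pos: [0.6393, 0.0966, 0.1453]
eef_rot: [0.002, 1.0, -0.0, -0.002]
contact_force: [-1.1, 0.4, 0.5]
opening: 0.005
finger_force: 1.0
```

Request:
step_arm(
  motion=[
    {"dp":[-8,0,0],"twist":[0,0,0],"hand":-1},
    {"dp":[-16,0,0],"twist":[0,0,0],"hand":-1},
    {"dp":[-24,0,0],"twist":[0,0,0],"hand":-1},
    {"dp":[-30,0,0],"twist":[0,0,0],"hand":-1},
    {"dp":[-33,0,0],"twist":[0,0,0],"hand":-1},
  ],
)

```text
clock: 53.62
tool_pos: [0.6719, 0.0956, 0.1446]
eef_rot: [0.002, 1.0, -0.001, -0.002]
contact_force: [-1.5, 0.3, -1.2]
opening: 0.01
finger_force: 0.7
```

```bash
cat > lev.py <<'E'
from br import *
rec(); a=cam('scene');b=cam('top')
for n,s in(('top',b),('scene',a)):
    w=cloud(s).reshape(-1,3)
    print(n,find(n,s,'start_tip')[:2])
    for z in np.arange(.105,.16,.01):
        m=(np.hypot(w[:,0]-.69,w[:,1]-.1)<.06)&(np.abs(w[:,2]-z)<.005)
        if m.sum(): print('lev',z.round(3),m.sum(),w[m].min(0).round(3),w[m].max(0).round(3))
E
python3 lev.py
```

```text
t 53.62 q [0.13, 0.98, -0.7, 1.46, 0.71, 0.97, 0.8] p [0.6719, 0.0956, 0.1446] z [-0.004, -0.002, -1.0] F [-1.5, 0.3, -1.2] op 0.01 ff 0.6763506308197975
top [(0.57, [0.645, 0.203, 0.027])]
lev 0.125 1 [0.663 0.104 0.123] [0.663 0.104 0.123]
scene [(0.39, [0.695, 0.105, 0.145])]
lev 0.105 5 [0.676 0.102 0.101] [0.681 0.105 0.105]
lev 0.115 2 [0.677 0.103 0.112] [0.683 0.105 0.113]
lev 0.125 2 [0.676 0.106 0.128] [0.681 0.108 0.13 ]
lev 0.135 20 [0.667 0.089 0.131] [0.706 0.112 0.14 ]
lev 0.145 59 [0.681 0.088 0.14 ] [0.707 0.113 0.15 ]
lev 0.155 7 [0.693 0.098 0.15 ] [0.703 0.104 0.154]
```

Request:
step_arm(
  motion=[
    {"dp":[-2,0,0],"twist":[0,0,0],"hand":-1},
    {"dp":[-4,0,0],"twist":[0,0,0],"hand":-1},
    {"dp":[-6,0,0],"twist":[0,0,0],"hand":-1},
    {"dp":[-6,0,0],"twist":[0,0,0],"hand":-1},
  ],
)

```text
clock: 54.32
tool_pos: [0.6763, 0.0958, 0.1447]
eef_rot: [0.002, 1.0, -0.001, -0.004]
contact_force: [-5.2, -0.1, 1.1]
opening: 0.007
finger_force: 2.6
```

Request:
step_arm(
  motion=[
    {"dp":[-2,0,0],"twist":[0,0,0],"hand":-1},
    {"dp":[-3,0,0],"twist":[0,0,0],"hand":-1},
    {"dp":[-4,0,0],"twist":[0,0,0],"hand":-1},
    {"dp":[-4,0,0],"twist":[0,0,0],"hand":-1},
  ],
)

```text
clock: 54.82
tool_pos: [0.6769, 0.0958, 0.1445]
eef_rot: [0.001, 1.0, -0.002, -0.007]
contact_force: [-13.8, -2.2, 5.4]
opening: 0.004
finger_force: 6.6
```

```bash
python3 lev.py
```

```text
t 54.83 q [0.12, 0.99, -0.7, 1.43, 0.7, 0.99, 0.82] p [0.6769, 0.0958, 0.1445] z [-0.014, -0.004, -1.0] F [-13.8, -2.2, 5.4] op 0.004 ff 6.623666178265921
top []
lev 0.125 5 [0.668 0.1   0.122] [0.669 0.11  0.13 ]
lev 0.135 1 [0.668 0.107 0.13 ] [0.668 0.107 0.13 ]
scene [(0.44, [0.7, 0.104, 0.144])]
lev 0.105 3 [0.678 0.103 0.104] [0.682 0.105 0.108]
lev 0.115 2 [0.682 0.104 0.111] [0.686 0.105 0.113]
lev 0.125 1 [0.686 0.108 0.128] [0.686 0.108 0.128]
lev 0.135 33 [0.673 0.087 0.13 ] [0.71  0.113 0.14 ]
lev 0.145 47 [0.694 0.089 0.14 ] [0.712 0.111 0.15 ]
lev 0.155 1 [0.704 0.108 0.151] [0.704 0.108 0.151]
```

Request:
step_arm(
  motion=[
    {"dp":[15,0,0],"twist":[0,0,0],"hand":-1},
    {"dp":[50,0,0],"twist":[0,0,0],"hand":-1},
    {"dp":[90,0,-20],"twist":[0,0,0],"hand":-1},
    {"dp":[110,0,-70],"twist":[0,0,0],"hand":-1},
    {"dp":[130,0,-110],"twist":[0,0,0],"hand":-1},
  ],
)

```text
clock: 55.65
tool_pos: [0.5526, 0.097, 0.2576]
eef_rot: [0.002, 1.0, -0.0, -0.0]
contact_force: [0.6, 0.1, 0.3]
opening: 0.005
finger_force: 0.0
```

Request:
step_arm(
  motion=[
    {"dp":[20,0,-20],"twist":[0,0,0],"hand":-1},
    {"dp":[20,0,-20],"twist":[0,0,0],"hand":-1},
    {"dp":[20,0,-20],"twist":[0,0,0],"hand":-1},
  ],
)

```text
clock: 56.02
tool_pos: [0.5332, 0.0963, 0.275]
eef_rot: [0.003, 1.0, -0.001, -0.001]
contact_force: [0.4, 0.3, -0.4]
opening: 0.005
finger_force: 0.0
```

```bash
python3 lev.py; python3 - <<'E'
from br import *
b=cam('top'); save(b,'p8.png')
E
```

```text
t 56.02 q [0.21, 0.66, -0.81, 1.78, 0.58, 0.96, 0.72] p [0.5332, 0.0963, 0.275] z [-0.003, -0.002, -1.0] F [0.4, 0.3, -0.4] op 0.005 ff 0.0
top [(0.54, [0.694, 0.1, 0.136])]
lev 0.105 20 [0.676 0.096 0.102] [0.684 0.105 0.109]
lev 0.115 19 [0.682 0.096 0.11 ] [0.688 0.106 0.12 ]
lev 0.125 8 [0.687 0.097 0.121] [0.691 0.105 0.124]
lev 0.135 33 [0.687 0.088 0.133] [0.712 0.113 0.14 ]
lev 0.145 117 [0.688 0.09  0.14 ] [0.711 0.113 0.15 ]
scene []
lev 0.105 4 [0.674 0.099 0.101] [0.678 0.103 0.107]
lev 0.115 4 [0.679 0.102 0.11 ] [0.686 0.105 0.114]
lev 0.125 1 [0.704 0.108 0.129] [0.704 0.108 0.129]
lev 0.135 30 [0.686 0.087 0.132] [0.71  0.113 0.14 ]
lev 0.145 75 [0.687 0.09  0.14 ] [0.71  0.111 0.149]
lev 0.155 2 [0.696 0.094 0.15 ] [0.697 0.105 0.152]
```

View pics/p8.png

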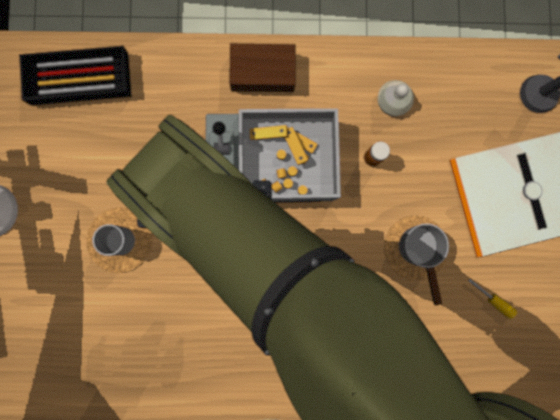

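```bash
python3 -c "
from plant import r
print(r.finish_job())"
```

```text
the job is handed in; nothing more can be done
None
```

I handed the job in with both vessels empty and back upright on their mats, all three bridges in the tank, and the start lever pushed to its stop last. I could see seven of the eight bushes in the tank; the eighth appears to lie under the raised bridge. I did not touch the loupe or the oil jar.

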